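# Pack and seal the balance weights

### The job

Pack up the scale repairer's weights: lift every weight out of the wooden crate and put it in the blue box, round knobbed weights in the narrow compartment and bar weights in the wide one, leaving the oil jar in the crate. Then put the lid on the box and press it down until it is fully home and level all round. Leave the other things on the bench where they are.

Things in the scene. Friction and masses are not known exactly. Their poses are not given: they have to be found in the camera images.
- box: blue fixed box, open on top, left or right on the bench: outer 226 (x) x 154 (y) x 82 mm high, walls 8, floor 6 mm thick. A divider along x (4 mm thick, top 50 mm above the box's underside, at y = +9 mm) makes two compartments 210 mm long, one narrow, one wide. Origin: centre of underside
- narrow (a point): centre of the narrow compartment's floor (58 mm wide in y, 210 mm long in x), 6 mm above the box's underside at y = +40 mm; axes as the box
- wide (a point): centre of the wide compartment's floor (76 mm wide in y, 210 mm long in x), 6 mm above the box's underside at y = -31 mm; axes as the box
- rim (a point): centre of the box's mouth at rim height, 82 mm above its underside. A black rubber gasket, four strips in the tops of the four walls, stands 7 mm proud of the rim at the start; each strip sinks level with the rim under about 3 N and stays where it is pushed, without springing back
- lid: loose blue lid, lies skirt down on the bench between box and crate; fits either way round. Plate 244 (x) x 172 (y) mm; its flared skirt goes around the outside of the rim (play 3 mm at the plate, 6 mm at the mouth, each side). 0.25 kg. Origin: centre, at the skirt's lower edge, z up; plate from 14 to 20 mm. Origin above the box's underside: 75 mm laid on loosely, 68 mm pressed home (about 10 N)
- lid_grip (a point): centre of the top of the lid's wooden grip, a block 100 (lid x) x 24 (lid y) mm, rising from 20 to 54 mm above the lid's origin; axes as the lid
- crate: shallow fixed crate of bare wood holding the weights, outer 280 (x) x 194 (y) x 50 mm high, walls 7 mm, floor 7 mm thick. Origin: centre of underside. May stand on the left or the right of the bench
- oil_jar: small amber glass jar, 44 mm diameter, 60 mm high, with a white cap, among the weights in the crate; it stays there. Origin: centre of underside
- round1: brass cylindrical balance weight with a mushroom knob, about 0.5 kg. Body 42 mm diameter and 40 mm high, neck 16 mm diameter, knob 24 mm diameter from 50 to 72 mm above the underside (total height 72). Origin: centre of underside, z up. In the crate at the start; None if absent
- round2: brass cylindrical balance weight with a mushroom knob, about 0.5 kg. Body 42 mm diameter and 40 mm high, neck 16 mm diameter, knob 24 mm diameter from 50 to 72 mm above the underside (total height 72). Origin: centre of underside, z up. In the crate at the start; None if absent
- round3: brass cylindrical balance weight with a mushroom knob, about 0.5 kg. Body 42 mm diameter and 40 mm high, neck 16 mm diameter, knob 24 mm diameter from 50 to 72 mm above the underside (total height 72). Origin: centre of underside, z up. In the crate at the start; None if absent
- bar1: dark steel bar-shaped balance weight with a bridge handle, about 0.5 kg. Body 36 (x) x 60 (y) x 28 mm high; above it a grip bar 14 (x) x 48 (y) mm from 50 to 72 mm above the underside. Origin: centre of underside, z up. Stands upright in the crate at the start; None if absent
- bar2: dark steel bar-shaped balance weight with a bridge handle, about 0.5 kg. Body 36 (x) x 60 (y) x 28 mm high; above it a grip bar 14 (x) x 48 (y) mm from 50 to 72 mm above the underside. Origin: centre of underside, z up. Stands upright in the crate at the start; None if absent
- bar3: dark steel bar-shaped balance weight with a bridge handle, about 0.5 kg. Body 36 (x) x 60 (y) x 28 mm high; above it a grip bar 14 (x) x 48 (y) mm from 50 to 72 mm above the underside. Origin: centre of underside, z up. Stands upright in the crate at the start; None if absent
- tea_cup: bystander: steel mug, 72 mm diameter, 75 mm high; origin centre of underside
- hammer: bystander: hammer lying on the bench beyond the work area; origin on its underside
- glue_tin: bystander: metal can, 70 mm diameter, 90 mm high; origin centre of underside
- oilstone: bystander: grey stone block 50 x 130 x 25 mm; origin centre of underside
- scale_pan: bystander: brass bowl, 100 mm diameter, 30 mm high; origin centre of underside
Not all that is in view belongs to the job. Leave any pink or red look-alike of the oil_jar alone.

How it is judged:
By the outcome, as a careful person would: the job done as asked, in the order asked, and still so for the second after the job is handed in, with the robot touching nothing.
Of round1, round2, round3, bar1, bar2, bar3 only 4 to 6 are there at a start; the rules pass over those that are not, and their reading is None.
At some moment in a run one of lid, bar1, bar2, bar3 may be knocked a few centimetres aside while the robot is not near it.
Once in a run the grip may slacken for a moment while it holds something.
It also fails if it takes over 210 s, if anything falls off the work surface, if the arm or the gripper's body presses on something with over 40 N, if the wrist force passes 120 N, or if a joint passes its speed limit or range.

### The arm

A 6-joint arm with a two-finger parallel gripper is mounted at the origin on the work surface. World frame = base frame: x ahead of the robot, y to its left, z up, the work surface at z = 0. Lengths are in m, angles in rad, forces in N, time in s.
With the tool pointing down it reaches from about 0.35 to 0.85 m from the base axis. Payload 8.1 kg.
Tool frame: the origin (TCP) lies between the finger pads; the fingertips stand 25 mm ahead of it and the grasp point (between the pads) lies 6 mm ahead of it; z points along the fingers, y is the line along which they close (so a half turn about z gives the same grasp; the last joint's range is limited). The gripper opens to 93 mm and grips with 3 to 60 N. Pads are 15 mm wide; open, the fingers measure 128 mm over their backs; the gripper's body (75 mm by 188 mm) begins 65 mm behind the grasp point.
Start: joints at [1.044, 0.13, 1.488, -0, 1.523, -0.085], TCP at [0.257, 0.542, 0.244] pointing down, gripper open.
Joint ranges: [-2.96, 2.96], [-0.89, 2.26], [0.02, 2.5], [-1.34, 4.48], [0, 2.73], [-2.66, 2.66]. Speed limits (rad/s): [2.39, 2.39, 2.79, 3.14, 3.14, 3.14].

### API

Orientations are given as a rotation vector (axis times angle).
In Python, from plant import robot gives the robot as it stands.
- The arm moves only by the tool arm_command, never from a script. Its argument "increments" is text: rows parted by semicolons, each of 5 numbers parted by spaces: the closure, from 0 (fully open) to 1 (shut), then the shift along the tool's x, y, z in mm, then the turn about the tool's z in rad. A call has 1 to 5 rows; each row is the pose to reach, as a shift and turn from the pose commanded when the call began, along the tool's axes at that moment; what a row does not reach only later rows make up. A row lasts 1/10 s, in which the tool goes at most 50 mm and 8.59 degrees, less where a joint would pass 70% of its speed; a pose out of reach is approached as far as the arm can. A call with a gripper value outside its range is refused whole. The fingers move at their own pace and stop on an object; "grip_force" is the grip in N (left out, the last holds). Time passes only in rows, so rows that repeat a pose let the fingers close. It gives the time, the measured TCP pose, the force, the opening and the grip force at its end, in the units of the state.
- robot.read_state(): the state, without advancing time (a new reading comes with each control period).
- robot.read_camera(name): name is "side" or "top"; returns the picture (384x512x3 uint8, blue, green, red); there is no depth.
- robot.camera_model(name): a dict with "fx", "fy", "cx", "cy" (pixels), "eye" and "rotation" of the camera in the world. Camera axes: x right, y down, z forward; pixel columns grow to the right and rows downward; lengths in m; the calibration is good to about 2 mm. A picture is of the moment at which its call begins. camera_model takes no time and is no camera call.
- robot.close_job(): hands the job in; it is judged then, once.
The state is a dict: "t": time; "q": joint angles; "dq": joint speeds; "joint_torque": joint torques, N m; "tool_pos": TCP position; "orientation": TCP orientation; "force": force on the tool from outside, world axes, zero at the start; "wrist_torque": the same for the moment, N m; "opening": finger opening in m; "gripper_force": force on a finger pad.
Only numpy, scipy, OpenCV 4.12 (cv2) and the standard library are available. Lean on these libraries where they do the work, as an engineer would, in place of code of your own. Each camera call takes 0.05 s, during which the arm holds its last target. There are 200 camera calls.

## Working session

There is one attempt and no reset: what is moved stays moved. The work goes in short steps, Python scripts to look and compute and a tool call to move; the robot and the scene stay as the last step left them, time stands still between calls to the robot, and variables do not carry over. Pictures are saved under pics/ and viewed, at most 16 in all, crops included, and the job is handed in when it is done.

Besides the shell and the picture viewer there is one more tool, called after "Request:" by a JSON object that holds its "method" and its "body". arm_command: Moves the arm, as the interface text tells. Its arguments: {"type":"object","properties":{"increments":{"type":"string"},"grip_force":{"type":"number"}},"required":["increments"]}

```bash
ls; mkdir -p pics; python3 - <<'E'
from plant import robot
import cv2
for n in("top","side"):
    im=robot.read_camera(n); cv2.imwrite(f"pics/{n}0.png",im)
    m=robot.camera_model(n); print(n,m)
s=robot.read_state();print(s)
E
```

```text
pics
top {'fx': 466.3965373434476, 'fy': 466.3965373434476, 'cx': 253.79182573854092, 'cy': 193.50472289076217, 'eye': array([0.35142908, 0.01685427, 1.52880221]), 'rotation': array([-2.1435291 ,  2.1404327 , -0.20953121])}
side {'fx': 364.1097980583521, 'fy': 364.1097980583521, 'cx': 251.1678976578791, 'cy': 189.44042472356526, 'eye': array([ 0.31264648, -0.94242259,  0.72571698]), 'rotation': array([-2.14193137,  0.28590487, -0.18057173])}
{'t': 0.1, 'q': array([ 1.04357978e+00,  1.31087692e-01,  1.48916874e+00, -7.86842445e-06,
        1.52302166e+00, -8.54021507e-02]), 'dq': array([-0.00016464, -0.00124364, -0.00367751,  0.00021839, -0.00051887,
       -0.00129825]), 'joint_torque': array([ 1.85532444e-03, -5.61345899e+01, -4.93091154e+01,  7.71682430e-02,
        2.93230929e-02,  1.36684545e-05]), 'tool_pos': array([0.25628918, 0.54197768, 0.242692  ]), 'orientation': array([-6.88259129e-01, -3.06475960e+00,  2.52756606e-03]), 'force': array([0.70214814, 0.30878489, 0.10345842]), 'wrist_torque': array([-0.01491379,  0.00813398, -0.02181223]), 'gripper_force': 0.0, 'opening': 0.09294657976393975}
```

```bash
python3 - <<'E'
import cv2
a=cv2.imread("pics/top0.png");cv2.imwrite("pics/top0b.png",cv2.resize(a,(800,600),interpolation=cv2.INTER_CUBIC))
E
```

```text
(no output)
```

View pics/top0b.png

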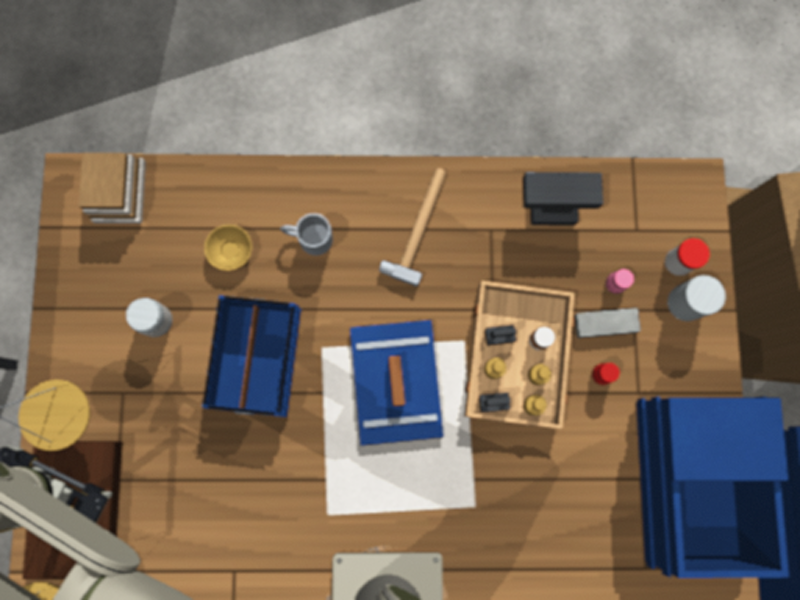

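View pics/side0.png

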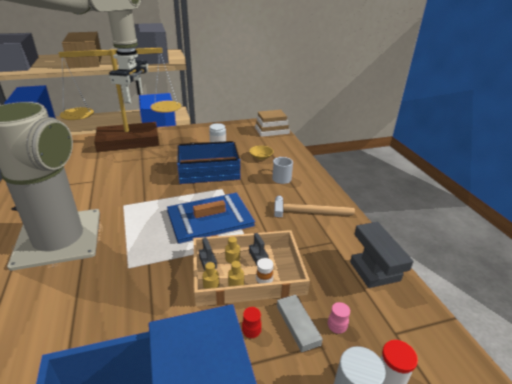

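The top view shows the box around (252,355), the lid at (396,382) and the crate at (520,355) in the 800x600 picture. In the crate there are bars at (500,334) and (494,402), rounds at (495,367), (541,373) and (537,404), and the jar at (543,337). I'll enlarge it for measuring.

```bash
cat > h.py <<'E'
from plant import robot
import cv2, numpy as np
from scipy.spatial.transform import Rotation as R
def world(n,u,v,z):
    m=robot.camera_model(n); r=R.from_rotvec(m["rotation"]).as_matrix()
    d=r@np.array([(u-m["cx"])/m["fx"],(v-m["cy"])/m["fy"],1]); e=m["eye"]
    return e+d*(z-e[2])/d[2]
def proj(n,p):
    m=robot.camera_model(n); c=R.from_rotvec(m["rotation"]).inv().apply(np.array(p)-m["eye"])
    return c[...,:2]/c[...,2:]*[m["fx"],m["fy"]]+[m["cx"],m["cy"]]
def crop(n,name,x0,y0,x1,y1,k):
    im=robot.read_camera(n); cv2.imwrite(f"pics/{name}_raw.png",im)
    c=cv2.resize(im[y0:y1,x0:x1],None,fx=k,fy=k,interpolation=cv2.INTER_CUBIC)
    for u in range(x0-x0%10+10,x1,10): cv2.line(c,((u-x0)*k,0),((u-x0)*k,12 if u%50==0 else 5),(0,255,0),1)
    for v in range(y0-y0%10+10,y1,10): cv2.line(c,(0,(v-y0)*k),(12 if v%50==0 else 5,(v-y0)*k),(0,255,0),1)
    cv2.imwrite(f"pics/{name}.png",c)
def tool(t,yaw=None):
    """shift in tool axes (mm) and turn to reach TCP t"""
    s=robot.read_state(); r=R.from_rotvec(s["orientation"])
    d=r.inv().apply(np.array(t)-s["tool_pos"])*1000; M=r.as_matrix()
    return d.round(1), np.arctan2(M[1,1],M[0,1])
E
python3 - <<'E'
from h import *
crop("top","crate",295,175,375,280,5)
a=cv2.imread("pics/crate.png")
robot_im=cv2.imread("pics/crate_raw.png")
def add(x0,y0,x1,y1,k=4):
    return cv2.resize(robot_im[y0:y1,x0:x1],None,fx=k,fy=k,interpolation=cv2.INTER_CUBIC)
cv2.imwrite("pics/boxlid.png",add(120,180,290,295))
print(a.shape)
E
```

```text
(525, 400, 3)
```

View pics/crate.png

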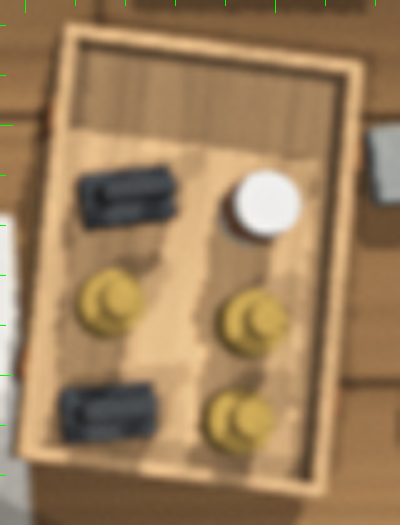

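View pics/boxlid.png

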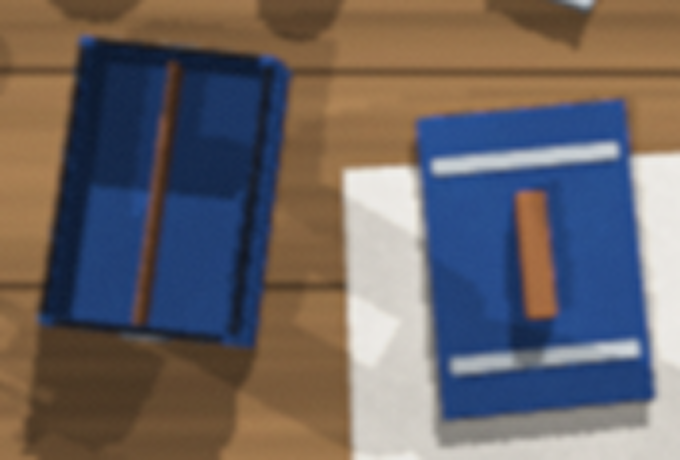

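```bash
cat > m1.py <<'E'
from h import *
def fit(pts,z,off,k):
    P=np.array([world("top",off[0]+u/k,off[1]+v/k,z)[:2] for u,v in pts])
    c=P.mean(0); # TL,TR,BR,BL ; up = +x, left=+y
    dx=(P[0]+P[1]-P[2]-P[3])/2; dy=(P[0]+P[3]-P[1]-P[2])/2
    return c,np.linalg.norm(dx),np.linalg.norm(dy),np.arctan2(dx[1],dx[0]),np.arctan2(-dy[0],dy[1])
for n,p,z,o,k in [("crate",[(65,25),(363,62),(322,495),(17,458)],.05,(295,175),5),
 ("box",[(85,38),(288,60),(250,347),(42,322)],.084,(120,180),4),
 ("lid",[(417,120),(625,99),(653,400),(443,418)],.02,(120,180),4),
 ("grip",[(515,192),(543,190),(556,316),(526,319)],.054,(120,180),4)]:
    print(n,*[np.round(a,4) for a in fit(p,z,o,k)])
for n,(u,v) in dict(rA=(124,300),rB=(266,320),rC=(254,418),b1=(133,190),b2=(116,408),jar=(267,203)).items():
    z=.067 if n=="jar" else .079
    print(n,world("top",295+u/5,175+v/5,z).round(4))
E
python3 m1.py
```

```text
crate [ 0.503  -0.2719] 0.2797 0.194 -0.132 -0.1206
box [0.4949 0.2683] 0.2225 0.1597 -0.1074 -0.1123
lid [ 0.4474 -0.0177] 0.2413 0.1692 0.0897 0.0938
grip [ 0.4478 -0.0172] 0.0997 0.0229 0.0944 0.0864
rA [ 0.4727 -0.2227  0.079 ]
rB [ 0.4604 -0.3113  0.079 ]
rC [ 0.3998 -0.3017  0.079 ]
b1 [ 0.5419 -0.2301  0.079 ]
b2 [ 0.4059 -0.2161  0.079 ]
jar [ 0.5353 -0.3172  0.067 ]
```

```bash
cat > ov.py <<'E'
from h import *
def boxw(c,yaw,sx,sy,z0,z1):
    X=np.array([[i*sx/2,j*sy/2] for i,j in((1,1),(1,-1),(-1,-1),(-1,1))]); r=R.from_euler('z',yaw).as_matrix()[:2,:2]
    X=X@r.T+c; return [np.c_[X,np.full(4,z)] for z in (z0,z1)]
def cyl(c,d,z):
    t=np.linspace(0,6.28,24); return [np.c_[c[0]+d/2*np.cos(t),c[1]+d/2*np.sin(t),np.full(24,z)]]
b={"b1":((.5419,-.2301),.12),"b2":((.4059,-.2161),.06)}
r=[(.4727,-.2227),(.4604,-.3113),(.3998,-.3017)]
L=[]
for c,y in b.values(): L+=boxw(np.array(c),y,.036,.060,.007,.035)[1:]+boxw(np.array(c),y,.014,.048,.057,.079)[1:]
for c in r: L+=cyl(c,.042,.047)+cyl(c,.024,.079)
out=[]
for n,f,(x0,y0,x1,y1),k in(("top","crate_raw",(295,195,375,280),6),("side","side0",(190,225,310,305),4)):
    im=cv2.imread(f"pics/{f}.png")[y0:y1,x0:x1]; im=cv2.resize(im,None,fx=k,fy=k,interpolation=cv2.INTER_CUBIC); im=np.clip(im*1.5,0,255).astype(np.uint8)
    for l in L: cv2.polylines(im,[np.int32((proj(n,l)+.5-[x0,y0])*k)],True,(0,255,0) ,1)
    out.append(im)
h=max(i.shape[0] for i in out)
o=np.hstack([cv2.copyMakeBorder(i,0,h-i.shape[0],0,0,0) for i in out]); s=min(800/o.shape[1],1)
cv2.imwrite("pics/ov.png",cv2.resize(o,None,fx=s,fy=s)); print(o.shape)
E
python3 ov.py
```

```text
(510, 960, 3)
```

View pics/ov.png

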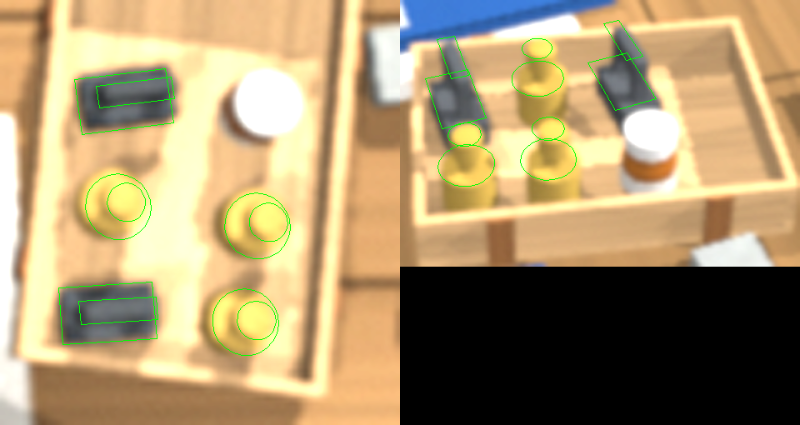

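```bash
cat >> h.py <<'E'
def plan(*wps):
    """wps: (x,y,z,world angle of tool y or None): shifts/turns from the current pose, each as from the previous waypoint"""
    s=robot.read_state(); r=R.from_rotvec(s["orientation"]); p=s["tool_pos"]
    print("t %.1f p %s q6 %.2f open %.4f F %s"%(s["t"],p.round(4),s["q"][5],s["opening"],s["force"].round(1)))
    for x,y,z,a in wps:
        M=r.as_matrix(); cur=np.arctan2(M[1,1],M[0,1]); t=0
        d=r.inv().apply(np.array([x,y,z])-p)*1000
        if a is not None:
            t=-((a-cur+np.pi/2)%np.pi-np.pi/2)
        print("  shift",d.round(1),"turn",round(t,3),"rows %.1f"%max(np.linalg.norm(d)/50,abs(t)/.15), "ang %.3f"%cur)
        r=r*R.from_euler('z',t); p=np.array([x,y,z])
E
python3 - <<'E'
from h import *
plan((.542,-.230,.19,.12),(.542,-.230,.079,.12))
E
```

```text
t 0.1 p [0.2563 0.5421 0.2428] q6 -0.09 open 0.0931 F [-0.5  1.1  1. ]
  shift [-588.4 -575.7   53.6] turn 1.009 rows 16.5 ang 1.129
  shift [1.00e-01 1.00e-01 1.11e+02] turn -0.0 rows 2.2 ang 0.120
```

Request:
{"method": "arm_command", "body": {"increments": "0.57 -170 -170 10 0.7;0.57 -170 -170 10 0.7;0.57 -170 -170 10 0.7;0.57 -170 -170 10 0.7;0.57 -170 -170 10 0.7", "grip_force": 40}}

```text
t: 0.65
tool_pos: [0.3377, 0.3137, 0.2332]
orientation: [1.706, 2.638, -0.001]
force: [0.0, 1.1, -0.3]
opening: 0.058
gripper_force: 0.0
```

```bash
python3 - <<'E'
from h import *
plan((.542,-.230,.19,.12),(.542,-.230,.079,.12))
E
```

```text
t 0.7 p [0.3377 0.3137 0.2332] q6 0.21 open 0.0580 F [ 0.   1.1 -0.3]
  shift [-579.6  -36.8   43.5] turn 0.303 rows 11.6 ang 0.423
  shift [1.00e-01 0.00e+00 1.11e+02] turn 0.0 rows 2.2 ang 0.120
```

Request:
{"method": "arm_command", "body": {"increments": "0.57 -240 -15 18 0;0.57 -240 -15 18 0;0.57 -240 -15 18 0;0.57 -240 -15 18 0;0.57 -240 -15 18 0"}}

```text
t: 1.15
tool_pos: [0.424, 0.0891, 0.2154]
orientation: [1.698, 2.642, -0.0]
force: [0.0, -0.3, 0.8]
opening: 0.0401
gripper_force: 0.0
```

Request:
{"method": "arm_command", "body": {"increments": "0.57 -240 -15 18 0;0.57 -240 -15 18 0;0.57 -240 -15 18 0;0.57 -240 -15 18 0;0.57 -240 -15 18 0"}}

```text
t: 1.65
tool_pos: [0.5101, -0.1356, 0.1971]
orientation: [-1.699, -2.642, 0.0]
force: [0.1, 0.3, 0.4]
opening: 0.04
gripper_force: 0.0
```

Request:
{"method": "arm_command", "body": {"increments": "0.57 -100 -7 7 0.3;0.57 -100 -7 7 0.3;0.57 -100 -7 7 0.3;0.57 -100 -7 7 0.3;0.57 -100 -7 7 0.3"}}

```text
t: 2.15
tool_pos: [0.5448, -0.2259, 0.1905]
orientation: [-2.071, -2.361, -0.0]
force: [0.0, -0.0, 0.6]
opening: 0.0399
gripper_force: 0.0
```

```bash
python3 - <<'E'
from h import *
plan((.542,-.230,.079,.12))
E
```

```text
t 2.1 p [ 0.5448 -0.2259  0.1905] q6 -0.61 open 0.0399 F [ 0.  -0.   0.6]
  shift [ -3.8  -3.3 111.5] turn 0.011 rows 2.2 ang 0.131
```

Request:
{"method": "arm_command", "body": {"increments": "0.57 -4 -3 50 0.01;0.57 -4 -3 95 0.01;0.57 -4 -3 112 0.01;0.57 -4 -3 112 0.01;1 -4 -3 112 0.01"}}

```text
t: 2.65
tool_pos: [0.5432, -0.2302, 0.08]
orientation: [2.082, 2.351, 0.001]
force: [-0.5, -0.2, 0.4]
opening: 0.0356
gripper_force: 0.0
```

Request:
{"method": "arm_command", "body": {"increments": "1 0 0 0 0;1 0 0 0 0;1 0 0 0 0;1 0 0 0 0;1 0 0 0 0"}}

```text
t: 3.15
tool_pos: [0.544, -0.2315, 0.0804]
orientation: [2.083, 2.347, 0.002]
force: [1.3, 1.7, 6.5]
opening: 0.014
gripper_force: 40.0
```

Request:
{"method": "arm_command", "body": {"increments": "1 0 0 -30 0;1 0 0 -70 0;1 0 0 -110 0;1 0 0 -115 0;1 0 0 -115 0"}}

```text
t: 3.65
tool_pos: [0.543, -0.2315, 0.1941]
orientation: [2.084, 2.348, 0.0]
force: [-0.4, -0.8, -6.1]
opening: 0.0135
gripper_force: 40.0
```

```bash
python3 - <<'E'
from h import *
c=np.array([.4949,.2683]);Rm=R.from_euler('z',-.110).as_matrix()[:2,:2]
for n,l in dict(bfar=(.05,-.031),bnear=(-.05,-.031),r1=(.06,.04),r2=(0,.04),r3=(-.06,.04)).items(): print(n,(c+Rm@l).round(4))
x,y=c+Rm@(.05,-.031)
plan((x,y,.195,-.11),(x,y,.079,-.11))
E
```

```text
bfar [0.5412 0.232 ]
bnear [0.4418 0.243 ]
r1 [0.5589 0.3015]
r2 [0.4993 0.3081]
r3 [0.4397 0.3146]
t 3.6 p [ 0.543  -0.2315  0.1941] q6 -0.61 open 0.0135 F [-0.4 -0.8 -6.1]
  shift [460.4  53.1  -1.3] turn 0.229 rows 9.3 ang 0.119
  shift [ 1.00e-01 -2.00e-01  1.16e+02] turn -0.0 rows 2.3 ang -0.110
```

Request:
{"method": "arm_command", "body": {"increments": "1 230 26 0 0;1 230 26 0 0;1 230 26 0 0;1 230 26 0 0;1 230 26 0 0"}}

```text
t: 4.15
tool_pos: [0.5386, 0.0037, 0.1895]
orientation: [-2.08, -2.347, 0.005]
force: [-0.1, -0.5, -5.9]
opening: 0.0134
gripper_force: 40.0
```

Request:
{"method": "arm_command", "body": {"increments": "1 230 27 0 0.23;1 230 27 0 0.23;1 230 27 0 0.23;1 230 27 0 0.23;1 230 27 0 0.23"}}

```text
t: 4.65
tool_pos: [0.5381, 0.2343, 0.1894]
orientation: [-2.338, -2.094, 0.008]
force: [1.5, -0.9, -4.9]
opening: 0.0135
gripper_force: 40.0
```

Request:
{"method": "arm_command", "body": {"increments": "1 0 0 0 0;1 0 0 0 0"}}

```text
t: 4.85
tool_pos: [0.5386, 0.2322, 0.1896]
orientation: [-2.337, -2.096, 0.009]
force: [-0.2, 0.0, -6.4]
opening: 0.0139
gripper_force: 40.0
```

```bash
python3 - <<'E'
from h import *
plan((.5412,.232,.080,-.11))
print(robot.read_state()["wrist_torque"])
crop("top","c1",100,150,380,290,2)
im=robot.read_camera("side"); c=cv2.imread("pics/c1.png")
s=cv2.resize(im[90:310,120:320],None,fx=1.2,fy=1.2)
h=max(c.shape[0],s.shape[0]); cv2.imwrite("pics/v1.png",np.hstack([cv2.copyMakeBorder(i,0,h-i.shape[0],0,0,0) for i in (c,s)]))
E
```

```text
t 4.8 p [0.5386 0.2322 0.1896] q6 0.43 open 0.0139 F [-0.2  0.  -6.4]
  shift [  0.4   3.2 109.6] turn 0.001 rows 2.2 ang -0.109
[-0.0344682   0.08029578 -0.0021724 ]
```

View pics/v1.png

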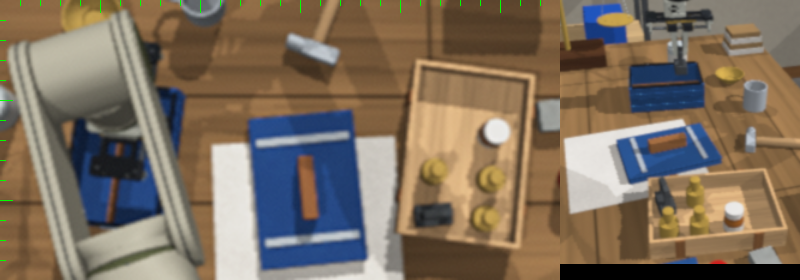

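The bar hangs over the box. The lid, the second bar and the rounds have not moved.

Request:
{"method": "arm_command", "body": {"increments": "1 0 3 40 0;1 0 3 80 0;1 0 3 100 0;1 0 3 107 0;1 0 3 109 0"}}

```text
t: 5.45
tool_pos: [0.5483, 0.2398, 0.0941]
orientation: [-2.338, -2.092, -0.031]
force: [-18.2, 28.7, 50.6]
opening: 0.0114
gripper_force: 59.4
```

Request:
{"method": "arm_command", "body": {"increments": "1 0 0 0 0;0.57 0 0 0 0;0.57 0 0 0 0;0.57 0 0 0 0;0.57 0 0 0 0"}}

```text
t: 5.95
tool_pos: [0.5515, 0.239, 0.0929]
orientation: [2.341, 2.093, 0.04]
force: [14.9, 29.7, 7.5]
opening: 0.0344
gripper_force: 15.7
```

Request:
{"method": "arm_command", "body": {"increments": "0.57 0 0 -40 0;0.57 0 0 -80 0;0.57 0 0 -110 0;0.57 0 0 -110 0"}}

```text
t: 6.35
tool_pos: [0.5473, 0.2312, 0.2014]
orientation: [2.34, 2.089, 0.015]
force: [0.5, -0.1, 1.1]
opening: 0.0401
gripper_force: 0.0
```

```bash
python3 - <<'E'
from h import *
plan((.406,-.216,.19,.06),(.406,-.216,.079,.06))
E
```

```text
t 6.3 p [0.5473 0.2312 0.2014] q6 0.43 open 0.0401 F [ 0.5 -0.1  1.1]
  shift [-460.3  -90.1    8.6] turn -0.173 rows 9.4 ang -0.113
  shift [ -0.3  -1.2 111. ] turn 0.0 rows 2.2 ang 0.060
```

The lowering met resistance at z≈0.094. I'm moving clear to look.

Request:
{"method": "arm_command", "body": {"increments": "0.57 -230 -45 5 -0.08;0.57 -230 -45 5 -0.08;0.57 -230 -45 5 -0.08;0.57 -230 -45 5 -0.08;0.57 -230 -45 5 -0.08"}}

```text
t: 6.85
tool_pos: [0.472, 0.0045, 0.189]
orientation: [2.258, 2.183, -0.001]
force: [0.7, -0.3, -0.7]
opening: 0.04
gripper_force: 0.0
```

```bash
python3 - <<'E'
from h import *
plan((.406,-.216,.19,.06),(.406,-.216,.079,.06))
crop("top","c2",125,180,200,275,6)
im=robot.read_camera("side"); cv2.imwrite("pics/c2s.png",im); c=cv2.imread("pics/c2.png")
s=cv2.resize(im[130:190,170:250],None,fx=4,fy=4,interpolation=cv2.INTER_CUBIC)
h=max(c.shape[0],s.shape[0]); cv2.imwrite("pics/v2.png",np.hstack([cv2.copyMakeBorder(i,0,h-i.shape[0],0,0,0) for i in (c,s)]))
E
```

```text
t 6.8 p [0.472  0.0045 0.189 ] q6 -0.06 open 0.0400 F [ 0.7 -0.3 -0.7]
  shift [-222.6  -58.5   -0.8] turn -0.094 rows 4.6 ang -0.034
  shift [1.00e-01 0.00e+00 1.11e+02] turn -0.0 rows 2.2 ang 0.060
```

View pics/v2.png

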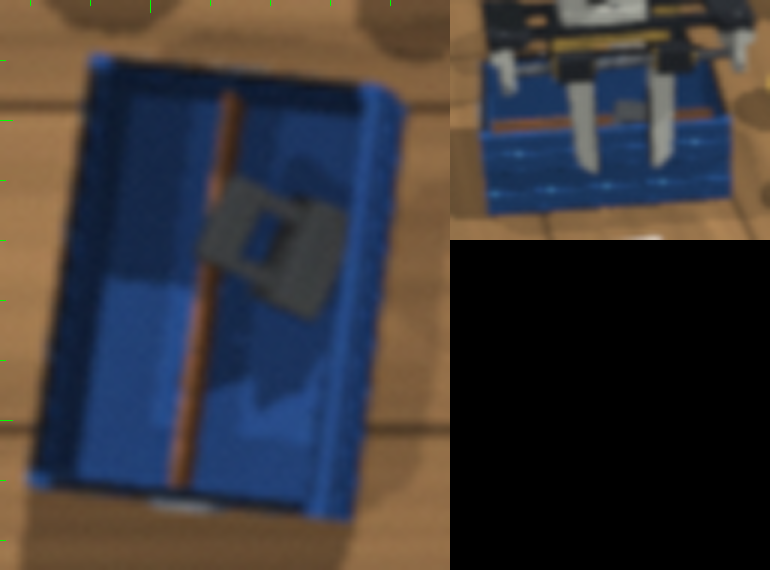

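The bar caught the right-hand wall and now lies tipped, its handle over the divider. I had taken the outer wall face at the right for the rim, so the box centre was off in y. I'll refit the box with overlays in both cameras.

```bash
cat > ov2.py <<'E'
from h import *
from ov import boxw
import sys
cx,cy,yaw=map(float,sys.argv[1:4]); c=np.array([cx,cy]); Rm=R.from_euler('z',yaw).as_matrix()[:2,:2]
L=boxw(c,yaw,.226,.154,0,.082)+boxw(c,yaw,.210,.138,.006,.082)+boxw(c+Rm@(0,.009),yaw,.21,.004,.006,.05)[1:]
out=[]
for n,f,(x0,y0,x1,y1),k in(("top","c2_raw",(125,180,200,275),6),("side","side0",(170,130,250,190),4.3)):
    im=cv2.imread(f"pics/{f}.png")[y0:y1,x0:x1]; im=cv2.resize(im,None,fx=k,fy=k,interpolation=cv2.INTER_CUBIC); im=np.clip(im*1.5,0,255).astype(np.uint8)
    for l in L: cv2.polylines(im,[np.int32((proj(n,l)+.5-[x0,y0])*k)],True,(0,255,0) ,1)
    out.append(im)
h=max(i.shape[0] for i in out)
cv2.imwrite("pics/ov2.png",np.hstack([cv2.copyMakeBorder(i,0,h-i.shape[0],0,0,0) for i in out]))
E
sed -i 's/^L=\[\]/if __name__!="__main__": raise SystemExit\nL=[]/' ov.py
python3 - <<'E'
s=open('ov.py').read().split('b={"b1"')[0]; open('ov.py','w').write(s)
E
python3 ov2.py .495 .273 -.11
python3 - <<'E'
from h import *
o=(125,180)
# outer rim left corners z=.082 ; right side outer bottom edge z=0
for n,(u,v),z in(("TLrim",(92,53),.082),("BLrim",(30,487),.082),("TRbot",(405,100),0),("BRbot",(355,520),0)):
    print(n,world("top",o[0]+u/6-.5,o[1]+v/6-.5,z).round(4))
E
```

```text
TLrim [0.618  0.3408 0.082 ]
BLrim [0.3933 0.363  0.082 ]
TRbot [0.6074 0.1861 0.    ]
BRbot [0.3781 0.2079 0.    ]
```

View pics/ov2.png

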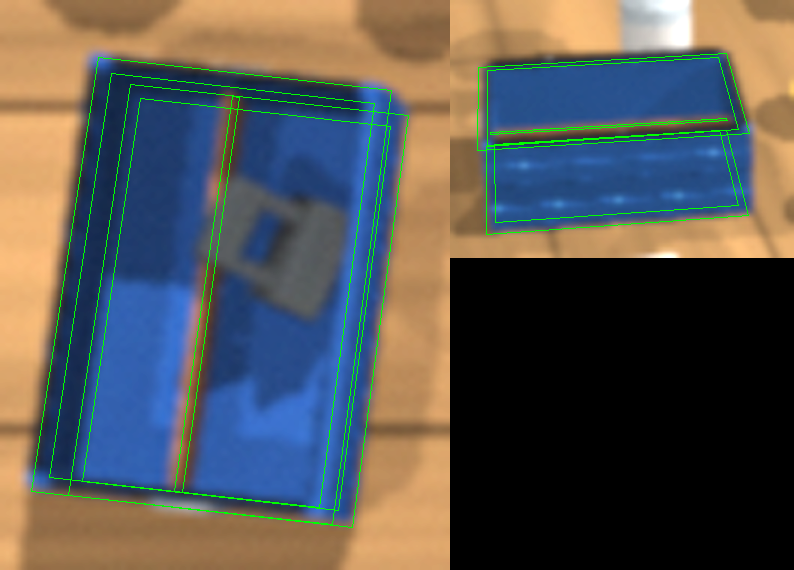

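```bash
python3 - <<'E'
from h import *
o=(125,180)
W=lambda u,v,z: world("top",o[0]+u/6-.5,o[1]+v/6-.5,z)
a,b=W(260,182,.060),W(220,266,.060); print(a,b,np.linalg.norm(a-b)); c=(a+b)/2
ang=np.arctan2(*(a-b)[[1,0]]); print(c,ang)
B=np.array([.4975,.2745]);Rm=R.from_euler('z',-.105).as_matrix()[:2,:2]
print("local",Rm.T@(c[:2]-B))
for n,l in dict(bfar=(.05,-.031),bnear=(-.05,-.031),r1=(.06,.04),r2=(0,.04),r3=(-.06,.04)).items(): print(n,(B+Rm@l).round(4))
plan((c[0],c[1],.15,ang),(c[0],c[1],.08,ang))
E
```

```text
[0.55323245 0.25475569 0.06      ] [0.50873321 0.27427963 0.06      ] 0.04859389160552457
[0.53098283 0.26451766 0.06      ] -0.4134572807613988
local [ 0.03434465 -0.00641812]
bfar [0.544  0.2384]
bnear [0.4445 0.2489]
r1 [0.5614 0.308 ]
r2 [0.5017 0.3143]
r3 [0.442  0.3206]
t 7.0 p [0.4721 0.0033 0.189 ] q6 -0.06 open 0.0400 F [ 0.4 -0.2  0.3]
  shift [263.2  49.2  38.6] turn 0.376 rows 5.4 ang -0.037
  shift [ 0.1 -0.  70. ] turn 0.0 rows 1.4 ang -0.413
```

Request:
{"method": "arm_command", "body": {"increments": "0.22 220 41 25 0.3;0.22 220 41 25 0.3;0.22 220 41 25 0.3;0.22 220 41 25 0.3;0.22 220 41 25 0.3"}}

```text
t: 7.45
tool_pos: [0.5214, 0.2289, 0.1638]
orientation: [-2.557, -1.824, -0.001]
force: [-0.1, 0.4, 0.5]
opening: 0.0718
gripper_force: 0.0
```

```bash
python3 - <<'E'
from h import *
plan((.531,.2645,.14,-.413),(.531,.2645,.08,-.413))
E
```

```text
t 7.5 p [0.5214 0.2289 0.1638] q6 0.65 open 0.0718 F [-0.1  0.4  0.5]
  shift [36.7 -2.5 23.9] turn 0.082 rows 0.9 ang -0.331
  shift [-0.  0. 60.] turn 0.0 rows 1.2 ang -0.413
```

Request:
{"method": "arm_command", "body": {"increments": "0.22 37 -2 5 0.08;0.22 37 -2 24 0.08;0.22 37 -2 60 0.08;0.22 37 -2 83 0.08;0.22 37 -2 83 0.08"}}

```text
t: 7.95
tool_pos: [0.5287, 0.261, 0.0771]
orientation: [-2.627, -1.72, 0.011]
force: [-0.2, -0.6, 0.1]
opening: 0.0725
gripper_force: 0.0
```

Request:
{"method": "arm_command", "body": {"increments": "1 0 0 0 0;1 0 0 0 0;1 0 0 0 0;1 0 0 0 0;1 0 0 0 0", "grip_force": 14}}

```text
t: 8.45
tool_pos: [0.5323, 0.2629, 0.0831]
orientation: [2.628, 1.721, 0.004]
force: [-0.8, 2.3, 4.8]
opening: 0.0473
gripper_force: 14.0
```

```bash
python3 - <<'E'
from h import *
plan((.531,.244,.15,-.413))
E
```

```text
t 8.4 p [0.5323 0.2629 0.0831] q6 0.78 open 0.0473 F [-0.8  2.3  4.8]
  shift [-17.7   6.5 -66.9] turn 0.002 rows 1.4 ang -0.411
```

Request:
{"method": "arm_command", "body": {"increments": "1 -8 3 -12 0;1 -16 6 -25 0;1 -18 6 -40 0;1 -18 6 -60 0;1 -18 6 -80 0"}}

```text
t: 8.95
tool_pos: [0.5293, 0.2426, 0.1627]
orientation: [-2.629, -1.72, 0.001]
force: [0.7, 0.8, -5.2]
opening: 0.0473
gripper_force: 14.0
```

Request:
{"method": "arm_command", "body": {"increments": "1 0 0 -25 0;1 0 0 -30 0;1 0 0 -30 0;1 0 0 -30 0;1 0 0 -30 0", "grip_force": 20}}

```text
t: 9.45
tool_pos: [0.5287, 0.2429, 0.1897]
orientation: [-2.627, -1.721, 0.005]
force: [0.4, 0.5, -4.7]
opening: 0.0468
gripper_force: 20.0
```

```bash
python3 - <<'E'
from h import *
plan((.544,.2384,.19,-.105))
im=robot.read_camera("side"); cv2.imwrite("pics/v3.png",cv2.resize(im[80:200,150:270],None,fx=4,fy=4,interpolation=cv2.INTER_CUBIC))
E
```

```text
t 9.4 p [0.5287 0.2429 0.1897] q6 0.75 open 0.0468 F [ 0.4  0.5 -4.7]
  shift [ 2.  15.8 -0.3] turn -0.306 rows 2.0 ang -0.411
```

View pics/v3.png

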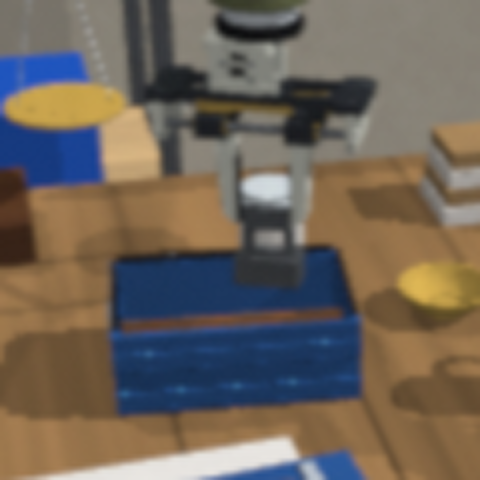

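The bar hangs upright, held by the ends of its handle. I'll place it at local (45,-31) with its length along the box's x axis.

```bash
python3 - <<'E'
from h import *
B=np.array([.4975,.2745]);Rm=R.from_euler('z',-.105).as_matrix()[:2,:2]
x,y=B+Rm@(.045,-.031)
plan((x,y,.19,-.105),(x,y,.095,-.105))
E
```

```text
t 9.5 p [0.5288 0.243  0.1898] q6 0.75 open 0.0473 F [-0.5  0.2 -6.1]
  shift [ 0.4 11.  -0.2] turn -0.306 rows 2.0 ang -0.411
  shift [ 0.1  0.2 95. ] turn 0.0 rows 1.9 ang -0.105
```

Request:
{"method": "arm_command", "body": {"increments": "1 0 11 0 -0.15;1 0 11 0 -0.306;1 0 11 0 -0.306;1 0 11 0 -0.306;1 0 11 0 -0.306"}}

```text
t: 10.0
tool_pos: [0.5395, 0.2389, 0.1912]
orientation: [-2.338, -2.098, 0.001]
force: [0.1, 1.0, -5.6]
opening: 0.0469
gripper_force: 20.0
```

Request:
{"method": "arm_command", "body": {"increments": "1 0 0 30 0;1 0 0 55 0;1 0 0 75 0;1 0 0 85 0;1 0 0 90 0"}}

```text
t: 10.5
tool_pos: [0.5391, 0.2388, 0.1005]
orientation: [-2.336, -2.1, 0.003]
force: [-0.2, -0.3, -4.8]
opening: 0.0469
gripper_force: 20.0
```

Request:
{"method": "arm_command", "body": {"increments": "1 0 0 2 0;1 0 0 3 0;1 0 0 4 0;1 0 0 5 0"}}

```text
t: 10.9
tool_pos: [0.5404, 0.2391, 0.0976]
orientation: [2.335, 2.101, 0.002]
force: [-0.8, 0.1, -5.5]
opening: 0.0472
gripper_force: 20.0
```

Request:
{"method": "arm_command", "body": {"increments": "1 0 0 2 0;1 0 0 4 0;1 0 0 5 0;1 0 0 5 0"}}

```text
t: 11.3
tool_pos: [0.5406, 0.239, 0.0946]
orientation: [2.334, 2.101, 0.002]
force: [-8.4, -4.4, 14.9]
opening: 0.0471
gripper_force: 20.1
```

Request:
{"method": "arm_command", "body": {"increments": "1 0 0 2 0;1 0 0 3 0;1 0 0 4 0;1 0 0 4 0"}}

```text
t: 11.7
tool_pos: [0.541, 0.2392, 0.0924]
orientation: [2.334, 2.101, 0.004]
force: [-14.2, -6.2, 27.0]
opening: 0.0475
gripper_force: 20.2
```

Floor contact. Now release and retreat towards bar 2.

Request:
{"method": "arm_command", "body": {"increments": "1 0 0 -5 0;0.34 0 0 -5 0;0.34 0 0 -5 0;0.34 0 0 -5 0;0.34 0 0 -5 0"}}

```text
t: 12.2
tool_pos: [0.5398, 0.2389, 0.0924]
orientation: [-2.335, -2.102, 0.0]
force: [0.6, 0.4, 0.7]
opening: 0.0613
gripper_force: 0.0
```

Request:
{"method": "arm_command", "body": {"increments": "0.34 0 0 -40 0;0.34 0 0 -80 0;0.57 0 0 -100 0;0.57 0 0 -100 0"}}

```text
t: 12.6
tool_pos: [0.5421, 0.2398, 0.1971]
orientation: [2.333, 2.1, 0.011]
force: [0.5, 1.0, 0.3]
opening: 0.0493
gripper_force: 0.0
```

```bash
python3 - <<'E'
from h import *
plan((.406,-.216,.19,.06),(.406,-.216,.079,.06))
E
```

```text
t 12.6 p [0.5421 0.2398 0.1971] q6 0.43 open 0.0493 F [0.5 1.  0.3]
  shift [-467.5  -87.7    5. ] turn -0.165 rows 9.5 ang -0.105
  shift [ -0.2  -0.8 111. ] turn 0.0 rows 2.2 ang 0.060
```

Request:
{"method": "arm_command", "body": {"increments": "0.57 -235 -44 3 0;0.57 -235 -44 3 0;0.57 -235 -44 3 0;0.57 -235 -44 3 0;0.57 -235 -44 3 0"}}

```text
t: 13.1
tool_pos: [0.4695, 0.0078, 0.1877]
orientation: [-2.334, -2.1, 0.003]
force: [1.4, -0.3, -0.5]
opening: 0.04
gripper_force: 0.0
```

Request:
{"method": "arm_command", "body": {"increments": "0.57 -233 -44 3 -0.165;0.57 -233 -44 3 -0.165;0.57 -233 -44 3 -0.165;0.57 -233 -44 3 -0.165;0.57 -233 -44 3 -0.165"}}

```text
t: 13.6
tool_pos: [0.4015, -0.2189, 0.185]
orientation: [-2.153, -2.285, 0.001]
force: [0.6, -0.3, -0.2]
opening: 0.04
gripper_force: 0.0
```

```bash
python3 - <<'E'
from h import *
plan((.406,-.216,.079,.06))
crop("top","c4",130,180,390,290,3)
E
```

```text
t 13.6 p [ 0.4015 -0.2189  0.185 ] q6 -0.67 open 0.0400 F [ 0.6 -0.3 -0.2]
  shift [  2.5   4.8 106. ] turn -0.0 rows 2.1 ang 0.060
```

View pics/c4.png

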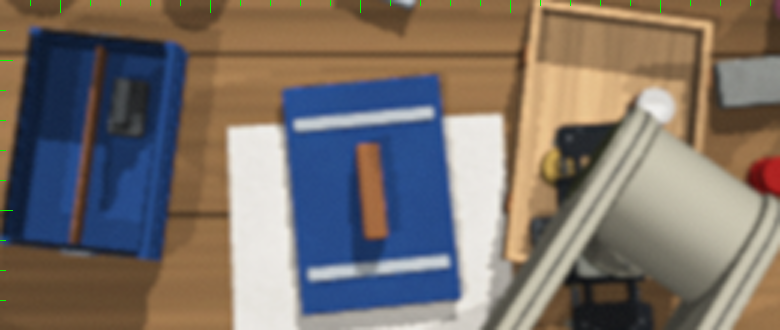

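Bar 1 stands upright in the wide compartment at (128,107). The lid and bar 2 have not moved.

Request:
{"method": "arm_command", "body": {"increments": "0.57 3 5 50 0;0.57 3 5 90 0;0.57 3 5 106 0;0.57 3 5 106 0;1 3 5 106 0", "grip_force": 40}}

```text
t: 14.15
tool_pos: [0.4072, -0.2132, 0.0793]
orientation: [-2.152, -2.285, 0.001]
force: [0.2, -0.3, 0.8]
opening: 0.0356
gripper_force: 0.0
```

Request:
{"method": "arm_command", "body": {"increments": "1 0 0 0 0;1 0 0 0 0;1 0 0 0 0;1 0 0 0 0;1 0 0 0 0"}}

```text
t: 14.65
tool_pos: [0.4083, -0.2141, 0.0811]
orientation: [2.153, 2.287, 0.0]
force: [-1.0, 1.3, 2.9]
opening: 0.0138
gripper_force: 40.0
```

Request:
{"method": "arm_command", "body": {"increments": "1 0 0 -30 0;1 0 0 -70 0;1 0 0 -110 0;1 0 0 -120 0;1 0 0 -120 0"}}

```text
t: 15.15
tool_pos: [0.4088, -0.2145, 0.2014]
orientation: [2.152, 2.285, 0.001]
force: [-1.3, 0.3, -6.4]
opening: 0.0136
gripper_force: 40.0
```

```bash
cat >> h.py <<'E'
B=np.array([.4975,.2745]);Rm=R.from_euler('z',-.105).as_matrix()[:2,:2]
def bx(lx,ly,z): return (*(B+Rm@(lx,ly)),z,-.105)
E
python3 - <<'E'
from h import *
plan(bx(-.05,-.031,.2),bx(-.05,-.031,.08))
E
```

```text
t 15.2 p [ 0.4088 -0.2145  0.2014] q6 -0.65 open 0.0136 F [-1.3  0.3 -6.4]
  shift [460.4  63.5   0.8] turn 0.165 rows 9.3 ang 0.060
  shift [  0.2  -0.3 120. ] turn -0.0 rows 2.4 ang -0.105
```

Request:
{"method": "arm_command", "body": {"increments": "1 230 32 0 0;1 230 32 0 0;1 230 32 0 0;1 230 32 0 0;1 230 32 0 0"}}

```text
t: 15.65
tool_pos: [0.4241, 0.0206, 0.1969]
orientation: [-2.149, -2.285, 0.004]
force: [0.8, 0.3, -6.0]
opening: 0.0139
gripper_force: 40.0
```

Request:
{"method": "arm_command", "body": {"increments": "1 232 32 0 0.165;1 232 32 0 0.165;1 232 32 0 0.165;1 232 32 0 0.165;1 232 32 0 0.165"}}

```text
t: 16.15
tool_pos: [0.4422, 0.2529, 0.1965]
orientation: [-2.333, -2.101, 0.007]
force: [-0.2, -0.6, -5.8]
opening: 0.014
gripper_force: 40.0
```

Request:
{"method": "arm_command", "body": {"increments": "1 0 0 0 0;1 0 0 0 0"}}

```text
t: 16.35
tool_pos: [0.4422, 0.2513, 0.1966]
orientation: [-2.331, -2.104, 0.009]
force: [-0.4, -0.3, -6.4]
opening: 0.0136
gripper_force: 40.0
```

```bash
python3 - <<'E'
from h import *
plan(bx(-.05,-.031,.2),bx(-.05,-.031,.08))
im=robot.read_camera("side"); cv2.imwrite("pics/v5.png",cv2.resize(im[80:200,150:270],None,fx=3,fy=3,interpolation=cv2.INTER_CUBIC))
E
```

```text
t 16.4 p [0.4422 0.2513 0.1966] q6 0.52 open 0.0136 F [-0.4 -0.3 -6.4]
  shift [-2.2  2.5 -3.4] turn 0.003 rows 0.1 ang -0.102
  shift [  0.4   0.6 120. ] turn -0.0 rows 2.4 ang -0.105
```

Request:
{"method": "arm_command", "body": {"increments": "1 -1 2 20 0;1 -1 2 45 0;1 -1 2 60 0;1 -1 2 70 0;1 -1 2 70 0"}}

```text
t: 16.9
tool_pos: [0.4449, 0.2487, 0.1286]
orientation: [-2.335, -2.1, 0.005]
force: [-0.2, -0.8, -5.4]
opening: 0.014
gripper_force: 40.0
```

Request:
{"method": "arm_command", "body": {"increments": "1 0 0 15 0;1 0 0 27 0;1 0 0 36 0;1 0 0 42 0;1 0 0 42 0"}}

```text
t: 17.4
tool_pos: [0.4453, 0.2495, 0.0874]
orientation: [-2.334, -2.102, 0.003]
force: [0.1, 0.0, -6.5]
opening: 0.014
gripper_force: 40.0
```

Request:
{"method": "arm_command", "body": {"increments": "1 0 0 4 0;1 0 0 6 0;1 0 0 6 0;0.57 0 0 6 0;0.57 0 0 6 0"}}

```text
t: 17.9
tool_pos: [0.4472, 0.2503, 0.0839]
orientation: [2.334, 2.101, 0.004]
force: [0.0, 0.8, 0.2]
opening: 0.0248
gripper_force: 0.0
```

Request:
{"method": "arm_command", "body": {"increments": "0.57 0 0 3 0;0.57 0 0 3 0;0.57 0 0 0 0;0.57 0 0 -40 0;0.57 0 0 -80 0"}}

```text
t: 18.4
tool_pos: [0.4449, 0.2493, 0.1625]
orientation: [-2.334, -2.101, 0.005]
force: [0.3, 2.1, 1.7]
opening: 0.0402
gripper_force: 0.0
```

Request:
{"method": "arm_command", "body": {"increments": "0.57 0 0 -30 0;0.57 0 0 -35 0;0.57 0 0 -35 0"}}

```text
t: 18.7
tool_pos: [0.4469, 0.2502, 0.1992]
orientation: [2.334, 2.101, 0.005]
force: [-0.2, -0.4, -0.4]
opening: 0.0403
gripper_force: 0.0
```

```bash
python3 - <<'E'
from h import *
plan((.4727,-.2227,.19,-.105),(.4727,-.2227,.079,-.105))
E
```

```text
t 18.7 p [0.4469 0.2502 0.1992] q6 0.52 open 0.0403 F [-0.2 -0.4 -0.4]
  shift [-467.6   75.2    8.6] turn 0.0 rows 9.5 ang -0.105
  shift [ -0.2  -0.3 111. ] turn -0.0 rows 2.2 ang -0.105
```

Request:
{"method": "arm_command", "body": {"increments": "0.57 -235 38 4 0;0.57 -235 38 4 0;0.57 -235 38 4 0;0.57 -235 38 4 0;0.57 -235 38 4 0"}}

```text
t: 19.2
tool_pos: [0.4578, 0.0097, 0.1915]
orientation: [-2.334, -2.1, 0.004]
force: [0.2, -0.6, 1.2]
opening: 0.0398
gripper_force: 0.0
```

Request:
{"method": "arm_command", "body": {"increments": "0.57 -233 37 4 0;0.57 -233 37 4 0;0.57 -233 37 4 0;0.57 -233 37 4 0;0.57 -233 37 4 0"}}

```text
t: 19.7
tool_pos: [0.4701, -0.2259, 0.1873]
orientation: [-2.335, -2.098, 0.002]
force: [0.8, 0.8, 0.2]
opening: 0.0398
gripper_force: 0.0
```

Request:
{"method": "arm_command", "body": {"increments": "0.57 0 0 0 0"}}

```text
t: 19.8
tool_pos: [0.4701, -0.2271, 0.1872]
orientation: [-2.338, -2.095, 0.003]
force: [0.5, 0.9, 0.2]
opening: 0.0399
gripper_force: 0.0
```

```bash
python3 - <<'E'
from h import *
plan((.4727,-.2227,.079,-.105))
crop("top","c6",130,180,390,290,3)
E
```

```text
t 19.8 p [ 0.4701 -0.2271  0.1872] q6 -0.44 open 0.0399 F [0.5 0.9 0.2]
  shift [  4.6   2.5 108.2] turn -0.004 rows 2.2 ang -0.109
```

View pics/c6.png

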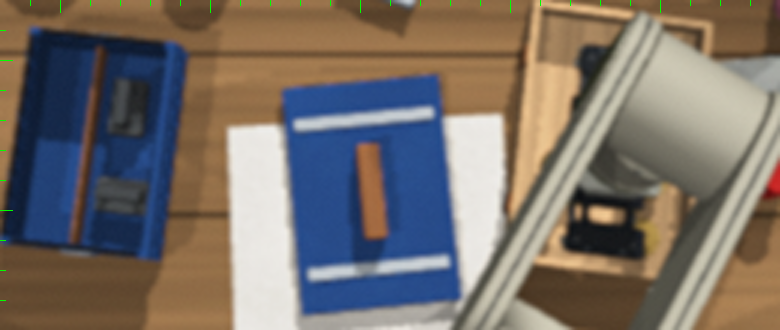

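Both bars stand in the wide compartment. Round A next.

Request:
{"method": "arm_command", "body": {"increments": "0.57 5 2 50 0;0.57 5 2 90 0;0.57 5 2 108 0;0.57 5 2 108 0;1 5 2 108 0"}}

```text
t: 20.35
tool_pos: [0.4738, -0.2175, 0.0813]
orientation: [-2.333, -2.102, 0.001]
force: [-0.4, -0.3, -0.2]
opening: 0.0357
gripper_force: 0.0
```

Request:
{"method": "arm_command", "body": {"increments": "1 0 0 0 0;1 0 0 0 0;1 0 0 0 0;1 0 0 0 0"}}

```text
t: 20.75
tool_pos: [0.4756, -0.2193, 0.0835]
orientation: [2.333, 2.1, 0.002]
force: [1.6, 0.6, 6.4]
opening: 0.0234
gripper_force: 40.0
```

Request:
{"method": "arm_command", "body": {"increments": "1 0 0 -30 0;1 0 0 -70 0;1 0 0 -110 0;1 0 0 -120 0;1 0 0 -120 0"}}

```text
t: 21.25
tool_pos: [0.475, -0.2193, 0.2031]
orientation: [2.333, 2.099, 0.002]
force: [0.4, -0.1, -4.5]
opening: 0.0234
gripper_force: 40.0
```

```bash
python3 - <<'E'
from h import *
plan(bx(.06,.04,.2),bx(.06,.04,.08))
E
```

```text
t 21.2 p [ 0.475  -0.2193  0.2031] q6 -0.43 open 0.0234 F [ 0.4 -0.1 -4.5]
  shift [533.4  30.6   2.5] turn -0.0 rows 10.7 ang -0.105
  shift [  0.2  -0.4 120. ] turn 0.0 rows 2.4 ang -0.105
```

Request:
{"method": "arm_command", "body": {"increments": "1 240 14 0 0;1 240 14 0 0;1 240 14 0 0;1 240 14 0 0;1 240 14 0 0"}}

```text
t: 21.75
tool_pos: [0.5114, 0.0211, 0.1981]
orientation: [-2.332, -2.1, 0.005]
force: [1.8, -1.0, -4.5]
opening: 0.0232
gripper_force: 40.0
```

Request:
{"method": "arm_command", "body": {"increments": "1 240 14 0 0;1 240 14 0 0;1 240 14 0 0;1 240 14 0 0;1 240 14 0 0"}}

```text
t: 22.25
tool_pos: [0.5505, 0.258, 0.1975]
orientation: [-2.332, -2.102, 0.007]
force: [0.7, -1.0, -4.3]
opening: 0.0229
gripper_force: 40.0
```

Request:
{"method": "arm_command", "body": {"increments": "1 55 3 0 0;1 55 3 0 0;1 55 3 0 0;1 55 3 0 0"}}

```text
t: 22.65
tool_pos: [0.56, 0.3088, 0.199]
orientation: [-2.335, -2.101, 0.007]
force: [-0.2, -0.3, -3.4]
opening: 0.0231
gripper_force: 40.0
```

```bash
python3 - <<'E'
from h import *
plan(bx(.06,.043,.14),bx(.06,.043,.084))
E
```

```text
t 22.6 p [0.56   0.3088 0.199 ] q6 0.53 open 0.0231 F [-0.2 -0.3 -3.4]
  shift [ 2.5  1.6 59. ] turn -0.0 rows 1.2 ang -0.105
  shift [ 0.2  0.2 56. ] turn 0.0 rows 1.1 ang -0.105
```

Request:
{"method": "arm_command", "body": {"increments": "1 3 2 20 0;1 3 2 45 0;1 3 2 60 0;1 3 2 68 0;1 3 2 68 0"}}

```text
t: 23.15
tool_pos: [0.5625, 0.3116, 0.1321]
orientation: [-2.335, -2.1, 0.004]
force: [0.5, -0.4, -4.2]
opening: 0.0229
gripper_force: 40.0
```

Request:
{"method": "arm_command", "body": {"increments": "1 0 0 15 0;1 0 0 27 0;1 0 0 36 0;1 0 0 41 0;1 0 0 42 0"}}

```text
t: 23.65
tool_pos: [0.5627, 0.3127, 0.0904]
orientation: [-2.334, -2.102, 0.003]
force: [0.9, 0.2, -3.9]
opening: 0.0226
gripper_force: 40.0
```

Request:
{"method": "arm_command", "body": {"increments": "1 0 0 3 0;1 0 0 4 0;1 0 0 4 0"}}

```text
t: 23.95
tool_pos: [0.5635, 0.313, 0.0879]
orientation: [2.335, 2.102, 0.001]
force: [0.4, 0.4, -5.1]
opening: 0.0229
gripper_force: 40.0
```

Request:
{"method": "arm_command", "body": {"increments": "1 0 0 3 0;1 0 0 4.5 0;1 0 0 5 0;0.57 0 0 5 0;0.57 0 0 5 0"}}

```text
t: 24.45
tool_pos: [0.5639, 0.3132, 0.0834]
orientation: [2.335, 2.102, 0.002]
force: [0.6, 0.2, 0.1]
opening: 0.0346
gripper_force: 0.0
```

Request:
{"method": "arm_command", "body": {"increments": "0.57 0 0 0 0;0.57 0 0 0 0;0.57 0 0 -40 0;0.57 0 0 -80 0;0.57 0 0 -105 0"}}

```text
t: 24.95
tool_pos: [0.5644, 0.3134, 0.1914]
orientation: [2.334, 2.101, 0.006]
force: [-0.2, 0.8, 0.5]
opening: 0.0396
gripper_force: 0.0
```

Request:
{"method": "arm_command", "body": {"increments": "0.57 0 0 0 0;0.57 0 0 0 0"}}

```text
t: 25.15
tool_pos: [0.5638, 0.3131, 0.1883]
orientation: [2.335, 2.101, 0.003]
force: [-1.2, 0.2, 0.1]
opening: 0.0398
gripper_force: 0.0
```

```bash
python3 - <<'E'
from h import *
plan((.4604,-.3113,.19,-.105),(.4604,-.3113,.079,-.105))
E
```

```text
t 25.1 p [0.5638 0.3131 0.1883] q6 0.53 open 0.0398 F [-1.2  0.2  0.1]
  shift [-631.8  -37.4   -2.3] turn -0.0 rows 12.7 ang -0.105
  shift [-1.00e-01 -2.00e-01  1.11e+02] turn 0.0 rows 2.2 ang -0.105
```

Request:
{"method": "arm_command", "body": {"increments": "0.57 -240 -14 0 0;0.57 -240 -14 0 0;0.57 -240 -14 0 0;0.57 -240 -14 0 0;0.57 -240 -14 0 0"}}

```text
t: 25.65
tool_pos: [0.5223, 0.0733, 0.1853]
orientation: [-2.334, -2.1, 0.005]
force: [0.4, -0.0, -0.3]
opening: 0.0399
gripper_force: 0.0
```

Request:
{"method": "arm_command", "body": {"increments": "0.57 -240 -14 0 0;0.57 -240 -14 0 0;0.57 -240 -14 0 0;0.57 -240 -14 0 0;0.57 -240 -14 0 0"}}

```text
t: 26.15
tool_pos: [0.4832, -0.1635, 0.1855]
orientation: [-2.334, -2.099, 0.002]
force: [-0.4, 0.2, -0.8]
opening: 0.0397
gripper_force: 0.0
```

Request:
{"method": "arm_command", "body": {"increments": "0.57 -152 -9 0 0;0.57 -152 -9 0 0;0.57 -152 -9 0 0;0.57 -152 -9 0 0;0.57 -152 -9 0 0"}}

```text
t: 26.65
tool_pos: [0.4589, -0.3121, 0.1854]
orientation: [-2.335, -2.096, 0.0]
force: [0.0, 0.4, -0.6]
opening: 0.0402
gripper_force: 0.0
```

Request:
{"method": "arm_command", "body": {"increments": "0.57 0 0 0 0;0.57 0 0 0 0;0.57 0 0 0 0"}}

```text
t: 26.95
tool_pos: [0.4607, -0.3104, 0.1875]
orientation: [-2.333, -2.104, -0.0]
force: [0.3, -0.3, -0.2]
opening: 0.0399
gripper_force: 0.0
```

```bash
python3 - <<'E'
from h import *
plan((.4604,-.3113,.079,-.105))
E
```

```text
t 26.9 p [ 0.4607 -0.3104  0.1875] q6 -0.58 open 0.0399 F [ 0.3 -0.3 -0.2]
  shift [ -1.   -0.2 108.5] turn 0.002 rows 2.2 ang -0.103
```

Request:
{"method": "arm_command", "body": {"increments": "0.57 -1 0 50 0;0.57 -1 0 90 0;0.57 -1 0 110 0;0.57 -1 0 110 0;1 -1 0 110 0"}}

```text
t: 27.45
tool_pos: [0.4604, -0.312, 0.0777]
orientation: [-2.333, -2.103, 0.0]
force: [0.3, -0.2, -0.2]
opening: 0.0357
gripper_force: 0.0
```

Request:
{"method": "arm_command", "body": {"increments": "1 0 0 0 0;1 0 0 0 0;1 0 0 0 0;1 0 0 0 0"}}

```text
t: 27.85
tool_pos: [0.4612, -0.3133, 0.079]
orientation: [2.333, 2.1, 0.001]
force: [1.8, 1.0, 5.6]
opening: 0.023
gripper_force: 40.0
```

Request:
{"method": "arm_command", "body": {"increments": "1 0 0 -30 0;1 0 0 -70 0;1 0 0 -110 0;1 0 0 -120 0;1 0 0 -120 0"}}

```text
t: 28.35
tool_pos: [0.4607, -0.3133, 0.1986]
orientation: [2.333, 2.1, 0.0]
force: [0.2, -0.6, -4.8]
opening: 0.0229
gripper_force: 40.0
```

```bash
python3 - <<'E'
from h import *
plan(bx(0,.04,.2))
E
```

```text
t 28.4 p [ 0.4607 -0.3133  0.1986] q6 -0.58 open 0.0229 F [ 0.2 -0.6 -4.8]
  shift [628.5 -25.1  -2.5] turn -0.0 rows 12.6 ang -0.105
```

Request:
{"method": "arm_command", "body": {"increments": "1 240 -10 0 0;1 240 -10 0 0;1 240 -10 0 0;1 240 -10 0 0;1 240 -10 0 0"}}

```text
t: 28.85
tool_pos: [0.4732, -0.0701, 0.1937]
orientation: [-2.331, -2.099, 0.004]
force: [0.4, 0.3, -4.3]
opening: 0.0232
gripper_force: 40.0
```

Request:
{"method": "arm_command", "body": {"increments": "1 240 -10 0 0;1 240 -10 0 0;1 240 -10 0 0;1 240 -10 0 0;1 240 -10 0 0"}}

```text
t: 29.35
tool_pos: [0.4884, 0.1689, 0.1937]
orientation: [-2.332, -2.101, 0.007]
force: [1.7, -1.3, -4.6]
opening: 0.0231
gripper_force: 40.0
```

Request:
{"method": "arm_command", "body": {"increments": "1 147 -5 0 0;1 147 -5 0 0;1 147 -5 0 0;1 147 -5 0 0;1 147 -5 0 0"}}

```text
t: 29.85
tool_pos: [0.4989, 0.3136, 0.1932]
orientation: [-2.331, -2.104, 0.01]
force: [0.4, -0.9, -5.0]
opening: 0.0236
gripper_force: 40.0
```

Request:
{"method": "arm_command", "body": {"increments": "1 0 0 0 0;1 0 0 0 0"}}

```text
t: 30.05
tool_pos: [0.5007, 0.312, 0.1963]
orientation: [-2.336, -2.1, 0.003]
force: [-0.4, -0.3, -4.4]
opening: 0.0234
gripper_force: 40.0
```

```bash
python3 - <<'E'
from h import *
plan(bx(0,.039,.13))
E
```

```text
t 30.1 p [0.5007 0.312  0.1963] q6 0.58 open 0.0234 F [-0.4 -0.3 -4.4]
  shift [ 1.5  0.8 66.3] turn -0.001 rows 1.3 ang -0.106
```

Lowering to TCP z ≈ 0.080, which is 116 mm down.

Request:
{"method": "arm_command", "body": {"increments": "1 1 1 20 0;1 1 1 45 0;1 1 1 60 0;1 1 1 68 0;1 1 1 68 0"}}

```text
t: 30.55
tool_pos: [0.5015, 0.3134, 0.1283]
orientation: [-2.335, -2.1, 0.004]
force: [-0.5, 0.4, -4.1]
opening: 0.023
gripper_force: 40.0
```

Request:
{"method": "arm_command", "body": {"increments": "1 0 0 15 0;1 0 0 30 0;1 0 0 40 0;1 0 0 46 0;1 0 0 47 0"}}

```text
t: 31.05
tool_pos: [0.5013, 0.3139, 0.0811]
orientation: [-2.334, -2.101, 0.004]
force: [-0.4, 0.0, -5.1]
opening: 0.0233
gripper_force: 40.0
```

Request:
{"method": "arm_command", "body": {"increments": "1 0 0 1 0;1 0 0 1 0"}}

```text
t: 31.25
tool_pos: [0.5025, 0.3145, 0.0821]
orientation: [2.335, 2.102, 0.001]
force: [0.4, 0.7, -3.8]
opening: 0.0231
gripper_force: 40.0
```

Request:
{"method": "arm_command", "body": {"increments": "1 0 0 2 0;1 0 0 3 0;1 0 0 3 0;0.57 0 0 3 0;0.57 0 0 3 0"}}

```text
t: 31.75
tool_pos: [0.5029, 0.3147, 0.0796]
orientation: [2.335, 2.102, 0.003]
force: [-0.1, -0.7, -0.2]
opening: 0.0348
gripper_force: 0.0
```

Request:
{"method": "arm_command", "body": {"increments": "0.57 0 0 0 0;0.57 0 0 0 0;0.57 0 0 -40 0;0.57 0 0 -80 0;0.57 0 0 -110 0"}}

```text
t: 32.25
tool_pos: [0.5028, 0.3146, 0.1915]
orientation: [2.334, 2.101, 0.004]
force: [0.8, 0.1, -0.5]
opening: 0.04
gripper_force: 0.0
```

Request:
{"method": "arm_command", "body": {"increments": "0.57 0 0 0 0;0.57 0 0 0 0"}}

```text
t: 32.45
tool_pos: [0.5028, 0.3146, 0.1898]
orientation: [2.334, 2.101, 0.004]
force: [0.0, -0.0, -1.1]
opening: 0.0402
gripper_force: 0.0
```

```bash
python3 - <<'E'
from h import *
plan((.3998,-.3017,.19,-.105))
E
```

```text
t 32.5 p [0.5028 0.3146 0.1898] q6 0.58 open 0.0402 F [ 0.  -0.  -1.1]
  shift [-623.7  -37.9   -1.1] turn 0.0 rows 12.5 ang -0.105
```

Request:
{"method": "arm_command", "body": {"increments": "0.57 -240 -14 0 0;0.57 -240 -14 0 0;0.57 -240 -14 0 0;0.57 -240 -14 0 0;0.57 -240 -14 0 0"}}

```text
t: 32.95
tool_pos: [0.4612, 0.0749, 0.1866]
orientation: [-2.334, -2.1, 0.004]
force: [0.3, -0.7, 0.1]
opening: 0.04
gripper_force: 0.0
```

Request:
{"method": "arm_command", "body": {"increments": "0.57 -240 -14 0 0;0.57 -240 -14 0 0;0.57 -240 -14 0 0;0.57 -240 -14 0 0;0.57 -240 -14 0 0"}}

```text
t: 33.45
tool_pos: [0.4222, -0.1621, 0.187]
orientation: [-2.334, -2.099, 0.002]
force: [1.4, 0.0, 0.2]
opening: 0.0398
gripper_force: 0.0
```

Request:
{"method": "arm_command", "body": {"increments": "0.57 -144 -10 0 0;0.57 -144 -10 0 0;0.57 -144 -10 0 0;0.57 -144 -10 0 0;0.57 -144 -10 0 0"}}

```text
t: 33.95
tool_pos: [0.3978, -0.3024, 0.1867]
orientation: [-2.335, -2.096, 0.0]
force: [0.7, 0.7, -0.8]
opening: 0.04
gripper_force: 0.0
```

Request:
{"method": "arm_command", "body": {"increments": "0.57 0 0 0 0;0.57 0 0 0 0;0.57 0 0 0 0"}}

```text
t: 34.25
tool_pos: [0.3994, -0.3011, 0.1885]
orientation: [-2.333, -2.104, -0.0]
force: [-0.6, 0.4, 0.5]
opening: 0.0401
gripper_force: 0.0
```

```bash
python3 - <<'E'
from h import *
plan((.3998,-.3017,.079,-.105))
E
```

```text
t 34.2 p [ 0.3994 -0.3011  0.1885] q6 -0.65 open 0.0401 F [-0.6  0.4  0.5]
  shift [ -0.5   0.5 109.5] turn 0.002 rows 2.2 ang -0.103
```

Request:
{"method": "arm_command", "body": {"increments": "0.57 0 0 50 0;0.57 0 0 90 0;0.57 0 0 110 0;0.57 0 0 110 0;1 0 0 110 0"}}

```text
t: 34.75
tool_pos: [0.3993, -0.3019, 0.0792]
orientation: [2.334, 2.103, 0.0]
force: [-1.0, -0.4, -0.3]
opening: 0.0355
gripper_force: 0.0
```

Request:
{"method": "arm_command", "body": {"increments": "1 0 0 0 0;1 0 0 0 0;1 0 0 0 0;1 0 0 0 0"}}

```text
t: 35.15
tool_pos: [0.4004, -0.3033, 0.0808]
orientation: [2.332, 2.099, 0.001]
force: [2.1, 0.9, 6.6]
opening: 0.0233
gripper_force: 40.0
```

Request:
{"method": "arm_command", "body": {"increments": "1 0 0 -30 0;1 0 0 -70 0;1 0 0 -110 0;1 0 0 -120 0;1 0 0 -120 0"}}

```text
t: 35.65
tool_pos: [0.3998, -0.3031, 0.2003]
orientation: [2.332, 2.099, 0.0]
force: [0.5, 0.2, -4.7]
opening: 0.0234
gripper_force: 40.0
```

```bash
python3 - <<'E'
from h import *
plan(bx(-.06,.038,.2))
E
```

```text
t 35.6 p [ 0.3998 -0.3031  0.2003] q6 -0.65 open 0.0234 F [ 0.5  0.2 -4.7]
  shift [622.7 -23.4  -1.2] turn -0.0 rows 12.5 ang -0.105
```

Request:
{"method": "arm_command", "body": {"increments": "1 240 -9 0 0;1 240 -9 0 0;1 240 -9 0 0;1 240 -9 0 0;1 240 -9 0 0"}}

```text
t: 36.15
tool_pos: [0.4133, -0.0599, 0.1954]
orientation: [-2.332, -2.099, 0.003]
force: [1.1, 0.6, -3.7]
opening: 0.0228
gripper_force: 40.0
```

Request:
{"method": "arm_command", "body": {"increments": "1 240 -9 0 0;1 240 -9 0 0;1 240 -9 0 0;1 240 -9 0 0;1 240 -9 0 0"}}

```text
t: 36.65
tool_pos: [0.4294, 0.1792, 0.1954]
orientation: [-2.332, -2.102, 0.006]
force: [-0.2, 0.2, -4.2]
opening: 0.023
gripper_force: 40.0
```

Request:
{"method": "arm_command", "body": {"increments": "1 143 -5 0 0;1 143 -5 0 0;1 143 -5 0 0;1 143 -5 0 0;1 143 -5 0 0"}}

```text
t: 37.15
tool_pos: [0.4396, 0.3197, 0.195]
orientation: [-2.332, -2.104, 0.009]
force: [-0.1, -1.0, -4.3]
opening: 0.0231
gripper_force: 40.0
```

Request:
{"method": "arm_command", "body": {"increments": "1 0 0 0 0;1 0 0 0 0"}}

```text
t: 37.35
tool_pos: [0.4412, 0.3183, 0.1976]
orientation: [-2.336, -2.1, 0.003]
force: [-0.4, 1.0, -3.6]
opening: 0.0229
gripper_force: 40.0
```

```bash
python3 - <<'E'
from h import *
plan(bx(-.06,.039,.13))
E
```

```text
t 37.4 p [0.4412 0.3183 0.1976] q6 0.64 open 0.0229 F [-0.4  1.  -3.6]
  shift [ 1.4  0.7 67.6] turn -0.001 rows 1.4 ang -0.106
```

Request:
{"method": "arm_command", "body": {"increments": "1 1 1 20 0;1 1 1 45 0;1 1 1 60 0;1 1 1 68 0;1 1 1 68 0"}}

```text
t: 37.85
tool_pos: [0.4419, 0.3197, 0.1295]
orientation: [-2.335, -2.101, 0.004]
force: [-0.1, 0.2, -4.2]
opening: 0.0231
gripper_force: 40.0
```

Request:
{"method": "arm_command", "body": {"increments": "1 0 0 15 0;1 0 0 30 0;1 0 0 40 0;1 0 0 46 0;1 0 0 47 0"}}

```text
t: 38.35
tool_pos: [0.4418, 0.3202, 0.0823]
orientation: [-2.335, -2.102, 0.003]
force: [-0.3, 0.3, -4.0]
opening: 0.0233
gripper_force: 40.0
```

Request:
{"method": "arm_command", "body": {"increments": "1 0 0 1 0;1 0 0 3 0;1 0 0 3 0;1 0 0 3 0"}}

```text
t: 38.75
tool_pos: [0.4427, 0.3207, 0.081]
orientation: [2.335, 2.102, 0.001]
force: [-0.5, 0.2, -3.7]
opening: 0.0233
gripper_force: 40.0
```

Request:
{"method": "arm_command", "body": {"increments": "1 0 0 2 0;1 0 0 2 0;0.57 0 0 2 0;0.57 0 0 2 0;0.57 0 0 2 0"}}

```text
t: 39.25
tool_pos: [0.4428, 0.3208, 0.079]
orientation: [2.335, 2.102, 0.001]
force: [-0.1, -0.2, -0.7]
opening: 0.0391
gripper_force: 0.0
```

Request:
{"method": "arm_command", "body": {"increments": "0.57 0 0 0 0;0.57 0 0 0 0;0.57 0 0 -40 0;0.57 0 0 -80 0;0.57 0 0 -110 0"}}

```text
t: 39.75
tool_pos: [0.4429, 0.3209, 0.1911]
orientation: [2.335, 2.102, 0.003]
force: [-0.4, 0.7, 0.1]
opening: 0.0398
gripper_force: 0.0
```

Request:
{"method": "arm_command", "body": {"increments": "0.4 -240 0 0 0;0.4 -240 0 0 0;0.4 -240 0 0 0;0.4 -240 0 0 0;0.4 -240 0 0 0"}}

```text
t: 40.25
tool_pos: [0.4167, 0.0798, 0.1887]
orientation: [2.335, 2.101, 0.0]
force: [0.2, 0.5, 0.5]
opening: 0.0559
gripper_force: 0.0
```

```bash
python3 - <<'E'
from h import *
plan((.4478,-.0172,.14,.092+np.pi/2))
crop("top","c7",130,180,390,290,3)
E
```

```text
t 40.2 p [0.4167 0.0798 0.1887] q6 0.17 open 0.0559 F [0.2 0.5 0.5]
  shift [-93.2  41.1  48.7] turn 1.374 rows 9.2 ang -0.105
```

View pics/c7.png

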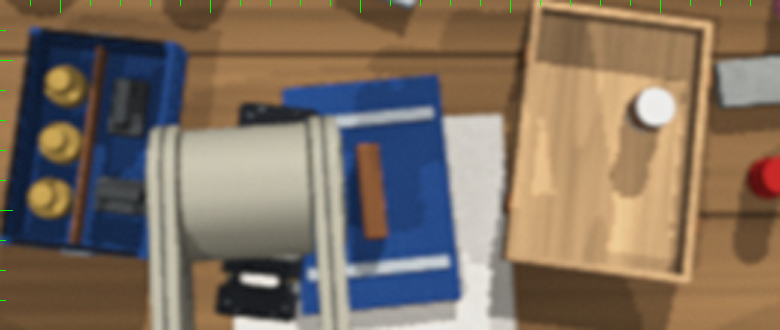

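All five weights are in the right compartments: rounds at (64,85), (60,142) and (50,198), bars at (128,107) and (122,195). Only the jar is left in the crate, and the lid has not moved. Going to the lid's grip.

Request:
{"method": "arm_command", "body": {"increments": "0.4 -93 41 0 0.7;0.4 -93 41 0 0.7;0.4 -93 41 0 0.7;0.4 -93 41 0 0.7;0.4 -93 41 0 0.7"}}

```text
t: 40.8
tool_pos: [0.4484, -0.0155, 0.1886]
orientation: [-2.918, -1.163, 0.0]
force: [-0.0, 0.7, 0.0]
opening: 0.0559
gripper_force: 0.0
```

Request:
{"method": "arm_command", "body": {"increments": "0.4 0 0 40 0.67;0.4 0 0 40 0.67;0.4 0 0 40 0.67;0.4 0 0 40 0.67;0.4 0 0 40 0.67"}}

```text
t: 41.3
tool_pos: [0.4483, -0.0148, 0.1485]
orientation: [-3.138, -0.141, 0.0]
force: [0.6, -0.2, 0.3]
opening: 0.0558
gripper_force: 0.0
```

Request:
{"method": "arm_command", "body": {"increments": "0.4 0 0 0 0;0.4 0 0 0 0"}}

```text
t: 41.5
tool_pos: [0.4484, -0.0148, 0.1486]
orientation: [-3.138, -0.154, 0.0]
force: [-0.0, -0.6, -0.0]
opening: 0.0555
gripper_force: 0.0
```

```bash
python3 - <<'E'
from h import *
plan((.4478,-.0172,.052,.092+np.pi/2))
E
```

```text
t 41.5 p [ 0.4484 -0.0148  0.1486] q6 1.33 open 0.0555 F [-0.  -0.6 -0. ]
  shift [-0.8  2.3 96.6] turn 0.006 rows 1.9 ang -1.473
```

Request:
{"method": "arm_command", "body": {"increments": "0.4 -1 2 50 0;0.4 -1 2 85 0;0.4 -1 2 96 0;0.4 -1 2 96 0;1 -1 2 96 0", "grip_force": 55}}

```text
t: 42.0
tool_pos: [0.4486, -0.0171, 0.0541]
orientation: [3.138, 0.152, 0.002]
force: [0.5, -0.5, 0.6]
opening: 0.0515
gripper_force: 0.0
```

Request:
{"method": "arm_command", "body": {"increments": "1 0 0 0 0;1 0 0 0 0;1 0 0 0 0;1 0 0 0 0;1 0 0 0 0"}}

```text
t: 42.5
tool_pos: [0.4483, -0.0171, 0.0535]
orientation: [3.138, 0.151, 0.002]
force: [-1.2, -0.6, 6.3]
opening: 0.0239
gripper_force: 55.0
```

Request:
{"method": "arm_command", "body": {"increments": "1 0 0 -20 0;1 0 0 -60 0;1 0 0 -100 0;1 0 0 -140 0;1 0 0 -140 0"}}

```text
t: 43.0
tool_pos: [0.4507, -0.0174, 0.1987]
orientation: [3.136, 0.15, 0.015]
force: [1.7, -0.2, -2.2]
opening: 0.0237
gripper_force: 55.0
```

```bash
python3 - <<'E'
from h import *
plan((.4975,.2745,.19,-.105+np.pi/2),(.4975,.2745,.127,-.105+np.pi/2))
E
```

```text
t 43.0 p [ 0.4507 -0.0174  0.1987] q6 1.32 open 0.0237 F [ 1.7 -0.2 -2.2]
  shift [  74.4 -286.1    8.8] turn 0.201 rows 5.9 ang -1.475
  shift [-0.6 -0.  63. ] turn 0.0 rows 1.3 ang -1.676
```

Request:
{"method": "arm_command", "body": {"increments": "1 60 -230 0 0;1 60 -230 0 0;1 60 -230 0 0;1 60 -230 0 0;1 60 -230 0 0"}}

```text
t: 43.5
tool_pos: [0.4843, 0.2204, 0.1908]
orientation: [3.138, 0.152, -0.003]
force: [1.0, -0.4, -2.3]
opening: 0.0239
gripper_force: 55.0
```

Request:
{"method": "arm_command", "body": {"increments": "1 14 -56 0 0.2;1 14 -56 0 0.2;1 14 -56 0 0.2;1 14 -56 0 0.2;1 14 -56 0 0.2"}}

```text
t: 44.0
tool_pos: [0.4935, 0.2735, 0.1918]
orientation: [3.136, -0.163, -0.002]
force: [0.6, 0.2, -3.5]
opening: 0.0239
gripper_force: 55.0
```

Request:
{"method": "arm_command", "body": {"increments": "1 0 0 0 0;1 0 0 0 0;1 0 0 0 0"}}

```text
t: 44.3
tool_pos: [0.4941, 0.2742, 0.1928]
orientation: [-3.137, 0.165, -0.001]
force: [0.4, -0.4, -2.5]
opening: 0.024
gripper_force: 55.0
```

```bash
python3 - <<'E'
from h import *
plan((.4975,.2745,.14,-.105+np.pi/2))
s=robot.read_state();print(s["wrist_torque"],R.from_rotvec(s["orientation"]).as_matrix()[:,2])
crop("top","c8",110,160,210,280,5)
im=robot.read_camera("side"); c=cv2.imread("pics/c8.png")[:400]
s=cv2.resize(im[90:200,160:260],None,fx=3,fy=3,interpolation=cv2.INTER_CUBIC)
c=cv2.imread("pics/c8.png")[:600]
h=max(c.shape[0],s.shape[0]); cv2.imwrite("pics/v8.png",np.hstack([cv2.copyMakeBorder(i,0,h-i.shape[0],0,0,0) for i in (c,s)]))
E
```

```text
t 44.3 p [0.4941 0.2742 0.1928] q6 2.09 open 0.0240 F [ 0.4 -0.4 -2.5]
  shift [ 3.4 -0.6 52.8] turn 0.0 rows 1.1 ang -1.676
[0.06178094 0.20457719 0.03763928] [ 3.71470219e-04  1.32890324e-04 -9.99999922e-01]
```

View pics/v8.png

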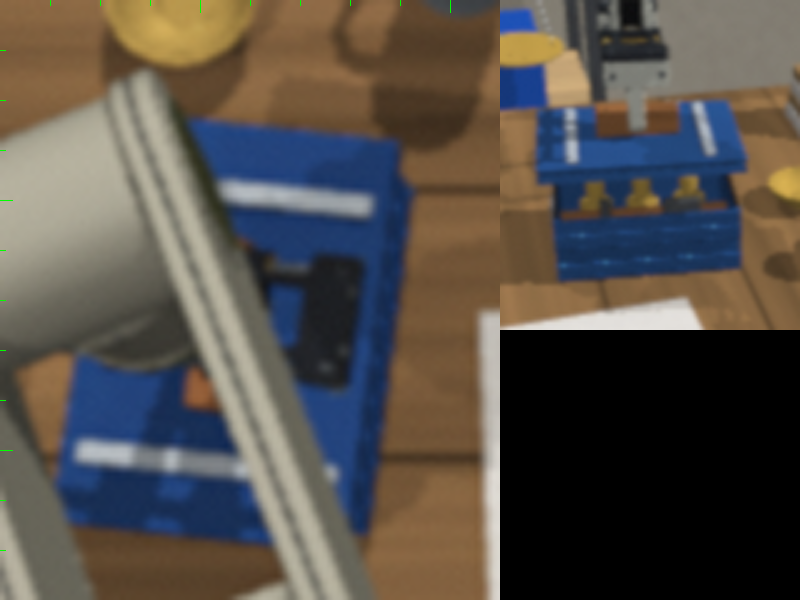

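```bash
python3 - <<'E'
from h import *
from ov import boxw
c=np.array([.4941,.2742])
P=boxw(c,-.105,.244,.172,.153,.159)
print(((proj("top",P[1])+.5-[110,160])*5).round(0).tolist())
print(((proj("side",P[1])+.5-[160,90])*3+[500,0]).round(0).tolist())
Q=boxw(np.array([.4975,.2745]),-.105,.226,.154,0,.082)
for q in Q: print("box",((proj("side",q)+.5-[160,90])*3+[500,0]).round(0).tolist(),((proj("top",q)+.5-[110,160])*5).round(0).tolist())
E
```

```text
[[114.0, 110.0], [401.0, 141.0], [347.0, 554.0], [51.0, 522.0]]
[[727.0, 99.0], [747.0, 158.0], [534.0, 170.0], [535.0, 109.0]]
box [[724.0, 210.0], [740.0, 269.0], [558.0, 283.0], [557.0, 222.0]] [[181.0, 167.0], [412.0, 192.0], [368.0, 535.0], [130.0, 510.0]]
box [[724.0, 156.0], [741.0, 212.0], [551.0, 225.0], [551.0, 166.0]] [[154.0, 144.0], [398.0, 170.0], [351.0, 533.0], [100.0, 506.0]]
```

The lid is where the projection says it should be, so I'm lowering it.

Request:
{"method": "arm_command", "body": {"increments": "1 3 -1 15 0;1 3 -1 30 0;1 3 -1 42 0;1 3 -1 48 0;1 3 -1 48 0"}}

```text
t: 44.9
tool_pos: [0.4958, 0.275, 0.1425]
orientation: [3.136, -0.163, -0.005]
force: [0.7, 0.1, -2.9]
opening: 0.0239
gripper_force: 55.0
```

Request:
{"method": "arm_command", "body": {"increments": "1 0 0 0 0;1 0 0 0 0"}}

```text
t: 45.1
tool_pos: [0.4974, 0.2757, 0.1454]
orientation: [-3.137, 0.163, -0.002]
force: [0.2, 0.1, -2.3]
opening: 0.0237
gripper_force: 55.0
```

```bash
python3 - <<'E'
from h import *
plan((.4975,.2745,.127,-.105+np.pi/2))
E
```

```text
t 45.1 p [0.4974 0.2757 0.1454] q6 2.09 open 0.0237 F [ 0.2  0.1 -2.3]
  shift [ 0.2  1.2 18.4] turn 0.001 rows 0.4 ang -1.675
```

Request:
{"method": "arm_command", "body": {"increments": "1 0 1 4 0;1 0 1 8 0;1 0 1 12 0;1 0 1 14 0;1 0 1 14 0"}}

```text
t: 45.6
tool_pos: [0.4965, 0.2744, 0.13]
orientation: [3.137, -0.164, -0.001]
force: [0.3, 0.4, -2.7]
opening: 0.0239
gripper_force: 55.0
```

Request:
{"method": "arm_command", "body": {"increments": "1 0 0 1 0;1 0 0 2 0;1 0 0 3 0;1 0 0 4 0;1 0 0 4 0"}}

```text
t: 46.1
tool_pos: [0.4971, 0.2746, 0.1276]
orientation: [-3.137, 0.164, -0.001]
force: [-3.6, -0.8, 4.6]
opening: 0.0234
gripper_force: 55.0
```

Contact at the height expected for the lid laid on loosely. Now I press.

Request:
{"method": "arm_command", "body": {"increments": "1 0 0 2 0;1 0 0 3 0;1 0 0 4 0;1 0 0 5 0;1 0 0 5 0"}}

```text
t: 46.6
tool_pos: [0.4973, 0.2747, 0.1227]
orientation: [-3.137, 0.163, -0.002]
force: [-2.2, -1.2, 5.1]
opening: 0.0237
gripper_force: 55.0
```

Request:
{"method": "arm_command", "body": {"increments": "1 0 0 1 0;1 0 0 2 0;1 0 0 3 0;1 0 0 3 0;1 0 0 3 0"}}

```text
t: 47.1
tool_pos: [0.4974, 0.2748, 0.1216]
orientation: [-3.137, 0.163, -0.002]
force: [-10.5, -5.7, 19.3]
opening: 0.0238
gripper_force: 55.0
```

Request:
{"method": "arm_command", "body": {"increments": "1 0 0 1 0;1 0 0 2 0;1 0 0 2 0;1 0 0 2 0"}}

```text
t: 47.5
tool_pos: [0.4974, 0.2747, 0.1216]
orientation: [-3.137, 0.163, -0.003]
force: [-18.1, -8.6, 35.0]
opening: 0.0236
gripper_force: 55.0
```

Request:
{"method": "arm_command", "body": {"increments": "1 0 0 -6 0;0.4 0 0 -6 0;0.4 0 0 -6 0;0.4 0 0 -6 0;0.4 0 0 -6 0"}}

```text
t: 48.0
tool_pos: [0.4966, 0.2744, 0.122]
orientation: [3.137, -0.164, -0.001]
force: [-0.2, -0.4, 0.0]
opening: 0.0505
gripper_force: 0.0
```

Request:
{"method": "arm_command", "body": {"increments": "0.4 0 0 -30 0;0.4 0 0 -70 0;1 0 0 -90 0;1 0 0 -90 0;1 0 0 -90 0"}}

```text
t: 48.5
tool_pos: [0.4969, 0.2745, 0.2121]
orientation: [-3.137, 0.164, -0.0]
force: [0.2, 0.0, -0.2]
opening: 0.0366
gripper_force: 0.0
```

Request:
{"method": "arm_command", "body": {"increments": "1 0 0 0 0;1 0 0 0 0;1 0 0 0 0;1 0 0 0 0;1 0 0 0 0"}}

```text
t: 49.0
tool_pos: [0.4967, 0.2745, 0.2123]
orientation: [3.137, -0.164, -0.001]
force: [-0.2, -0.2, 0.6]
opening: 0.001
gripper_force: 0.0
```

```bash
python3 - <<'E'
from h import *
plan((.4975,.2745,.18,-.105+np.pi/2))
im=robot.read_camera("side")
cv2.imwrite("pics/v9.png",cv2.resize(im[120:200,160:260],None,fx=6,fy=6,interpolation=cv2.INTER_CUBIC))
E
```

```text
t 49.0 p [0.4967 0.2745 0.2123] q6 2.09 open 0.0010 F [-0.2 -0.2  0.6]
  shift [ 0.8 -0.1 32.3] turn 0.001 rows 0.6 ang -1.675
```

View pics/v9.png

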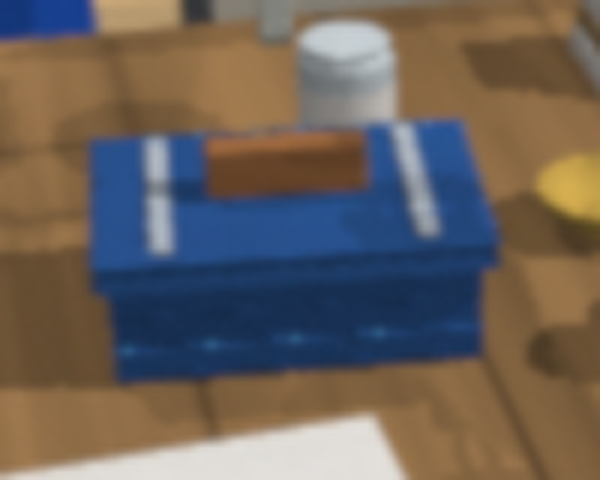

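The lid looks home and level. To confirm it, I'll touch the plate with closed fingertips at the four sides; TCP z ≈ 0.113 is expected on contact.

Request:
{"method": "arm_command", "body": {"increments": "1 50 0 20 0;1 100 0 40 0;1 100 0 80 0;1 100 0 93 0;1 100 0 93 0"}}

```text
t: 49.55
tool_pos: [0.5947, 0.2635, 0.1169]
orientation: [3.136, -0.164, -0.007]
force: [-0.3, -0.0, -0.5]
opening: 0.0007
gripper_force: 0.0
```

Request:
{"method": "arm_command", "body": {"increments": "1 0 0 3 0;1 0 0 6 0;1 0 0 8 0;1 0 0 9 0;1 0 0 9 0"}}

```text
t: 50.05
tool_pos: [0.5966, 0.2647, 0.1133]
orientation: [-3.136, 0.163, -0.003]
force: [-5.0, -1.3, 10.1]
opening: 0.0005
gripper_force: 5.0
```

Request:
{"method": "arm_command", "body": {"increments": "1 0 0 -40 0;1 0 0 -62 0;1 -50 0 -62 0;1 -100 0 -62 0;1 -150 0 -62 0"}}

```text
t: 50.55
tool_pos: [0.4457, 0.2799, 0.1734]
orientation: [-3.136, 0.164, -0.002]
force: [-1.1, 0.6, 0.8]
opening: 0.0005
gripper_force: 0.0
```

Request:
{"method": "arm_command", "body": {"increments": "1 -50 0 0 0;1 -50 0 30 0;1 -50 0 53 0;1 -50 0 53 0;1 -50 0 53 0"}}

```text
t: 51.05
tool_pos: [0.3973, 0.285, 0.1203]
orientation: [-3.137, 0.163, -0.0]
force: [1.2, -0.8, 0.6]
opening: 0.0005
gripper_force: 0.0
```

Request:
{"method": "arm_command", "body": {"increments": "1 0 0 3 0;1 0 0 6 0;1 0 0 8 0;1 0 0 9 0;1 0 0 9 0"}}

```text
t: 51.55
tool_pos: [0.3983, 0.2852, 0.1132]
orientation: [-3.137, 0.164, -0.002]
force: [-7.4, -4.4, 18.6]
opening: 0.0003
gripper_force: 9.6
```

Request:
{"method": "arm_command", "body": {"increments": "1 0 0 -40 0;1 0 0 -62 0;1 40 30 -62 0;1 80 60 -62 0;1 100 70 -62 0"}}

```text
t: 52.05
tool_pos: [0.4922, 0.2024, 0.1735]
orientation: [3.137, -0.166, 0.003]
force: [-0.6, -0.4, -0.5]
opening: 0.0006
gripper_force: 0.0
```

Request:
{"method": "arm_command", "body": {"increments": "1 0 0 20 0;1 0 0 45 0;1 0 0 56 0;1 0 0 60 0;1 0 0 62 0"}}

```text
t: 52.55
tool_pos: [0.4893, 0.2044, 0.1131]
orientation: [3.136, -0.163, -0.002]
force: [-18.4, -9.1, 34.2]
opening: 0.0004
gripper_force: 17.5
```

Request:
{"method": "arm_command", "body": {"increments": "1 0 0 -40 0;1 0 0 -62 0;1 0 -45 -62 0;1 0 -90 -62 0;1 0 -140 -62 0"}}

```text
t: 53.05
tool_pos: [0.5048, 0.3455, 0.174]
orientation: [-3.136, 0.165, -0.003]
force: [1.4, 0.7, 0.4]
opening: 0.0003
gripper_force: 0.0
```

Request:
{"method": "arm_command", "body": {"increments": "1 0 0 20 0;1 0 0 45 0;1 0 0 56 0;1 0 0 60 0;1 0 0 62 0"}}

```text
t: 53.55
tool_pos: [0.5037, 0.3443, 0.1132]
orientation: [-3.137, 0.164, 0.002]
force: [-13.8, -6.1, 26.9]
opening: 0.0003
gripper_force: 13.3
```

Request:
{"method": "arm_command", "body": {"increments": "1 0 0 -40 0;1 0 0 -80 0;1 -20 140 -120 0;1 -40 180 -120 0;1 -40 220 -120 0"}}

```text
t: 54.05
tool_pos: [0.462, 0.2025, 0.2224]
orientation: [-3.137, 0.162, -0.004]
force: [0.9, -1.4, 0.2]
opening: 0.0005
gripper_force: 0.0
```

Request:
{"method": "arm_command", "body": {"increments": "1 0 100 0 0;1 0 150 0 0;1 0 150 0 0;1 0 150 0 0"}}

```text
t: 54.45
tool_pos: [0.4464, 0.049, 0.2215]
orientation: [3.135, -0.174, 0.003]
force: [-0.1, 0.8, 0.4]
opening: 0.0004
gripper_force: 0.0
```

```bash
python3 - <<'E'
from h import *
crop("top","c10",115,180,395,290,2)
c=cv2.imread("pics/c10.png")
s=robot.read_camera("side")[110:310,130:350]
h=max(c.shape[0],s.shape[0]); cv2.imwrite("pics/v10.png",np.hstack([cv2.copyMakeBorder(i,0,h-i.shape[0],0,0,0) for i in (c,s)]))
E
```

```text
(no output)
```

View pics/v10.png

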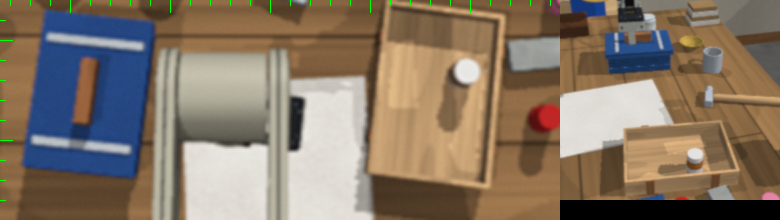

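The plate contacts at 0.113 on all four sides, so the lid is level and home. The jar is still in the crate and the bystanders have not moved.

```bash
python3 -c "
from plant import robot
print(robot.close_job())"
```

```text
the job is handed in; nothing more can be done
None
```

The job is handed in: three round weights are in the narrow compartment, two bars are in the wide one, the oil jar is still in the crate, and the lid is pressed home (plate height within 0.2 mm at all four sides); bar 1 caught the box wall and tipped on the first try, with wrist force reaching about 61 N, so I picked it up again and stood it upright.

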